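# Load the stub carrier and hold it flush on the tilted stage

## Task

Bring the stub carrier up to exactly three stubs, each standing fully down in a well of its own: one is loaded already, two more go in, and the spare one stays on the desk. Then pick the carrier up by its tab, lay it lengthwise on the sloped face of the tilt stage, between the side rails and just above the bottom lip, tilt it until it lies flush along its whole length, and gently press both sprung contact pins home. Finish while still gripping the tab and pressing like this; do not let go.

Things in the scene. Friction and masses are not known exactly. Their poses are not given: they have to be found in the camera images.
- carrier_grip (a point): stub carrier, at its finger tab: an upright tab in the middle of the bar, 20 mm long in x, 10 mm thick in y, top 50 mm above the bar's underside (bar 14 mm thick). This point is inside the tab, 32 mm above the underside and 18 mm above the bar's top face; x along the bar, z up from it. With the carrier flush on the stage this point is 32 mm out from stage_face along its z.
- stub_0_mid (a point): short turned metal stub, a post with a flange at foot and head, 16 mm across the flanges and 22 mm tall, 30 g; the point is its centre, 11 mm above its foot. This one stands in the carrier's well at x = -27 mm from the start.
- stub_1_mid (a point): short turned metal stub, a post with a flange at foot and head, 16 mm across the flanges and 22 mm tall, 30 g; the point is its centre, 11 mm above its foot. It stands on the desk; any two of stub_1, stub_2, stub_3 are to be loaded.
- stub_2_mid (a point): short turned metal stub, a post with a flange at foot and head, 16 mm across the flanges and 22 mm tall, 30 g; the point is its centre, 11 mm above its foot. It stands on the desk; any two of stub_1, stub_2, stub_3 are to be loaded.
- stub_3_mid (a point): short turned metal stub, a post with a flange at foot and head, 16 mm across the flanges and 22 mm tall, 30 g; the point is its centre, 11 mm above its foot. It stands on the desk; any two of stub_1, stub_2, stub_3 are to be loaded.
- stage_face (a point): on the tilt stage's sloped face, midway between its rails, where the carrier's middle should come; x up the slope, y left along it, z out of the face. Rails 5 mm high, inner sides at y = -24 and +24 mm; bottom lip 5 mm high, inner side at x = -77 mm (a centred carrier clears it by 6 mm); the upper end is open. Slope about 14 to 26 degrees, locked, differs each time.
- pin_low (a joint): sprung contact pin in the sloped face at x = -40 mm, y = 0 from stage_face: 0 = standing 4 mm out of the face, 0.004 m = pushed in level with the face. Yields from about 1.4 N, needs about 3.2 N to go home, springs back when released.
- pin_high (a joint): the same kind of pin, at x = +40 mm, y = 0 from stage_face.
- carrier: stub carrier: flat dark metal bar 142 mm long (x) by 38 wide (y) by 14 thick, about 0.1 to 0.16 kg empty; origin in the middle of its underside. Four round wells 21 mm across, 11 mm deep (floor 3 mm above the underside) at x = -54, -27, +27, +54 mm, y = 0. A seated stub stands 11 mm above the bar. Either end may go uphill.
- stage: tilt stage: metal plate 172 x 68 mm on a fixed base 184 x 98 mm (112 mm wide over its black lock knobs); origin on the desk under the base's middle, x towards the uphill end. Side cheeks up to 73 mm above the desk stand outside y = -37 and +37 mm.

How it is judged:
By the outcome, as a careful person would: the job done as asked, in the order asked, and still so for the second after the job is handed in, while the arm keeps its last pose, push and grip.
It also fails if it takes over 61 s, if anything falls off the work surface, if the arm or the gripper's body presses on something with over 40 N, if the wrist force passes 120 N, or if a joint passes its speed limit or range.

## Robot

A 6-joint arm with a two-finger parallel gripper is mounted at the origin on a cart in front of the work surface, level with it; the furniture and walls round the work are solid. World frame = base frame: x ahead of the robot, y to its left, z up, the work surface at z = 0. Lengths are in mm, angles in rad, forces in N, time in s.
With the tool pointing down it reaches from about 150 to 775 mm from the base axis. Payload 6.1 kg.
Tool frame: the origin (TCP) lies at the centre of the arm's flange, where the gripper is bolted on; the fingertips stand 173 mm ahead of it and the grasp point (between the pads) lies 155 mm ahead of it; z points along the fingers, x is the direction in which the jaws open and shut, and the axes are right-handed (so a half turn about z gives the same grasp; the last joint's range is limited). The gripper opens to 85 mm and grips with 20 to 120 N. Pads are 22 mm wide; open, the fingers measure 114 mm over their backs; the gripper's body (76 mm by 85 mm) begins 54 mm behind the grasp point. The pads swing forward as they close: fully open they stand 13 mm farther back than shut.
Start: joints at [-1.236, 0.126, -0.04, 1.405, 0, 1.571], TCP at [172.498, -495.836, 404.695] pointing down, gripper open.
Joint ranges: [-2.72, 2.72], [-0.95, 1.95], [-1.27, 1.35], [-1.78, 2.02], [-1.46, 1.47], [-3.14, 3.14]. Speed limits (rad/s): [2.39, 2.39, 3.01, 3.14, 3.14, 3.14].

## Interface

Orientations are given as a unit quaternion [x, y, z, w].
In Python, from bench import * gives the robot as it stands.
- The arm moves only by the tool step_arm, never from a script. Its argument "targets" is a list that holds one entry, the list of rows, each a list of 4 numbers: the shift along the tool's x, y, z in cm, then the turn about the tool's z in rad. In form: [[[tx, ty, tz, roll], ...]]. A call has 1 to 10 rows; each row is the pose to reach, as a shift and turn from the pose commanded when the call began, along the tool's axes at that moment; what a row does not reach only later rows make up. A row lasts 1/12 s, in which the tool goes at most 41.7 mm and 7.16 degrees, less where a joint would pass 70% of its speed; a pose out of reach is approached as far as the arm can. A call with a gripper value outside its range is refused whole. "gripper" is the finger opening in cm, from 0 to 8.54, set as the call begins (left out, the last holds). The fingers move at their own pace and stop on an object; "grip_force" is the grip in N (left out, the last holds). Time passes only in rows, so rows that repeat a pose let the fingers close. It gives the time, the measured TCP pose, the force and the opening at its end, in the units of the state.
- state(): the state, without advancing time (a new reading comes with each control period).
- grab_frame(name): name is "side" or "top"; returns a dict with "frame" (480x640x3 uint8, red, green, blue), "fx", "fy", "cx", "cy" (pixels), "rvec" (rotation vector, rad) and "tvec" (3), from world to camera coordinates, as OpenCV has them. Camera axes: x right, y down, z forward; pixel columns grow to the right and rows downward; lengths in mm; the calibration is good to about 2 mm. A picture is of the moment at which its call begins. There is no depth.
- sign_off(): hands the job in, once; it reports no verdict.
The state is a dict: "time_s": time; "qpos": joint angles; "qd": joint speeds; "joint_efforts": joint torques, N m; "tool_pos": TCP position; "orientation": TCP orientation; "contact_force": force on the tool from outside, world axes, zero at the start; "wrist_torque": the same for the moment, N m; "width": finger opening in mm.
Only numpy, scipy, OpenCV 4.12 (cv2) and the standard library are available. Lean on these libraries where they do the work, as an engineer would, in place of code of your own. Each camera call takes 0.05 s, during which the arm holds its last target.

## Working session

There is one attempt and no reset: what is moved stays moved. The work goes in short steps, Python scripts to look and compute and a tool call to move; the robot and the scene stay as the last step left them, time stands still between calls to the robot, and variables do not carry over. Pictures are saved under pics/ and viewed, and the job is handed in when it is done.

Besides the shell and the picture viewer there is one more tool, called after "Call:" by a JSON object that holds its "method" and its "body", one argument or row to a line. step_arm: Moves the arm, as the interface text tells. Its arguments: {"type":"object","properties":{"targets":{"type":"array","items":{"type":"array","items":{"type":"array","items":{"type":"number"}}}},"gripper":{"type":"number"},"grip_force":{"type":"number"}},"required":["targets"]}

```bash
ls -la; mkdir -p pics; python3 - <<'E'
from bench import *
import cv2,pickle
print(state())
for n in ("side","top"):
    f=grab_frame(n); cv2.imwrite(f"pics/{n}0.png",f["frame"][:,:,::-1]); pickle.dump(f,open(f"{n}0.pkl","wb"))
    print({k:f[k] for k in f if k!="frame"})
E
```

```text
total 12
drwxr-xr-x  3 agent agent 4096 Dec  7 16:00 .
drwxr-xr-x 23 root  root  4096 Dec  7 16:00 ..
drwxr-xr-x  2 agent agent 4096 Dec  7 16:00 pics
{'time_s': 0.0, 'qpos': array([-1.23598245e+00,  1.26375527e-01, -4.06055708e-02,  1.40541570e+00,
       -1.82035187e-05,  1.57079734e+00]), 'qd': array([ 0.00037245, -0.00075132,  0.00140116,  0.00020791,  0.00014101,
       -0.00093087]), 'joint_efforts': array([-7.38582025e-05, -4.35913503e+01,  3.52925241e+01,  1.70866650e-02,
       -4.49015135e-05, -1.49182034e-05]), 'tool_pos': array([ 172.46443633, -495.71894331,  403.93172193]), 'orientation': array([ 8.15043431e-01, -5.79399314e-01, -6.57500982e-04, -4.56237108e-04]), 'contact_force': array([-0.98906806, -0.12729968,  0.69353176]), 'wrist_torque': array([ 0.01823105,  0.00612782, -0.00546952]), 'width': 85.45001121774929}
{'fx': 468.6403716266251, 'fy': 468.6403716266251, 'cx': 320.9794611114449, 'cy': 233.7880703238311, 'rvec': array([ 2.1524866 , -0.22169636,  0.10285402]), 'tvec': array([-546.29990918,   33.61964529,  906.84425349])}
{'fx': 575.0721082431509, 'fy': 575.0721082431509, 'cx': 320.91939765589854, 'cy': 234.19670037600503, 'rvec': array([ 2.19966112, -2.14123588,  0.06979818]), 'tvec': array([-129.71865855,  553.84111721, 1183.5421176 ])}
```

View pics/side0.png

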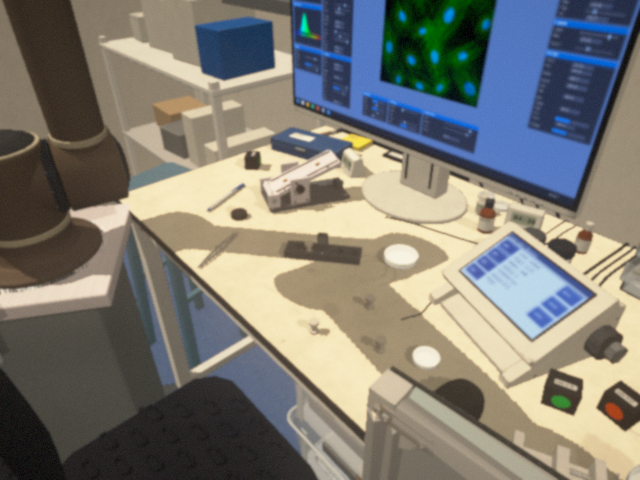

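View pics/top0.png

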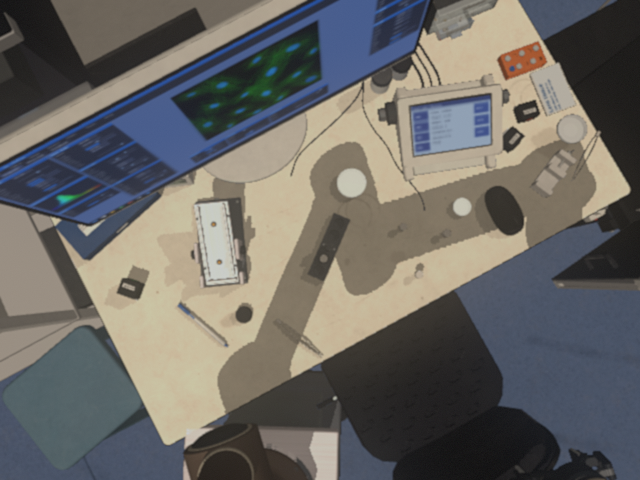

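```bash
cat > h.py <<'E'
import cv2,numpy as np,pickle
from scipy.spatial.transform import Rotation as Ro
def cam(f):
    R=cv2.Rodrigues(np.array(f["rvec"]))[0]; t=np.array(f["tvec"]); return R,t
def proj(f,P):
    P=np.atleast_2d(np.array(P,float)); R,t=cam(f); c=P@R.T+t
    return np.c_[f["fx"]*c[:,0]/c[:,2]+f["cx"],f["fy"]*c[:,1]/c[:,2]+f["cy"]]
def ray(f,uv):
    R,t=cam(f); d=np.array([(uv[0]-f["cx"])/f["fx"],(uv[1]-f["cy"])/f["fy"],1]); 
    return -R.T@t, R.T@d
def onz(f,uv,z):
    o,d=ray(f,uv); return o+d*(z-o[2])/d[2]
def tri(f,uv,g,uv2):
    o,d=ray(f,uv);p,e=ray(g,uv2); d=d/np.linalg.norm(d);e=e/np.linalg.norm(e)
    A=np.array([[1,-d@e],[d@e,-1]]);s=np.linalg.solve(A,[d@(p-o),e@(p-o)])
    a=o+s[0]*d;b=p+s[1]*e; return (a+b)/2,np.linalg.norm(a-b)
def load(n): return pickle.load(open(n+".pkl","rb"))
def grab(n,tag):
    from bench import grab_frame
    f=grab_frame(n); pickle.dump(f,open(f"{n}{tag}.pkl","wb")); return f
def crop(f,x0,y0,w,h,s,name):
    im=f["frame"][y0:y0+h,x0:x0+w,::-1]
    cv2.imwrite("pics/"+name,cv2.resize(im,None,fx=s,fy=s,interpolation=cv2.INTER_CUBIC))
E
python3 - <<'E'
from h import *
s=load("side0");t=load("top0")
for f in(s,t): print(cam(f)[0].T@-cam(f)[1], proj(f,[[0,0,0],[172,-496,404],[172,-496,230],[500,0,0]]))
crop(t,180,180,180,120,4.4,"t1.png"); crop(t,300,200,180,120,4.4,"t2.png")
crop(s,250,140,180,130,4.4,"s1.png"); crop(s,270,220,180,140,4.2,"s2.png")
E
```

```text
[ 395.85420967 -828.94096844  527.34873371] [[  38.66175168  251.16208246]
 [-115.85151732  153.5110255 ]
 [  -8.11244633  341.43964691]
 [ 294.25279528  221.38826887]]
[ 458.26125278 -137.89301736 1222.83318469] [[257.89030782 503.30294862]
 [587.31974072 499.27477214]
 [540.92475367 459.95783982]
 [266.48462434 260.36251353]]
```

View pics/t1.png

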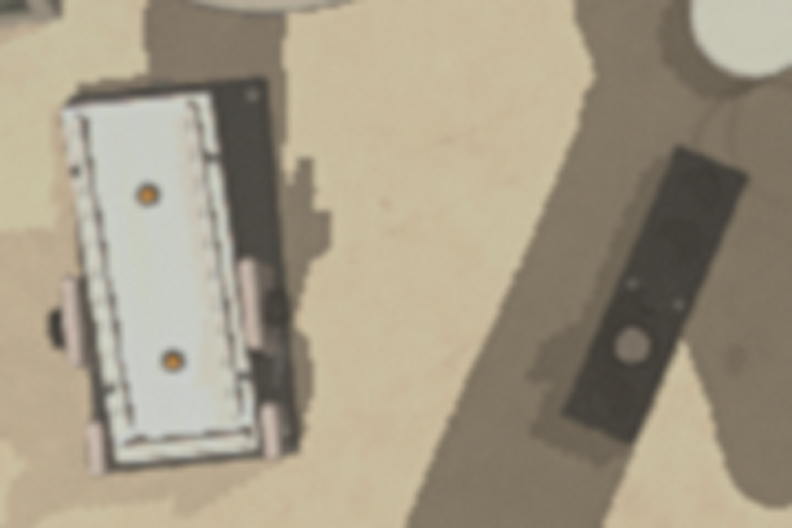

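View pics/t2.png

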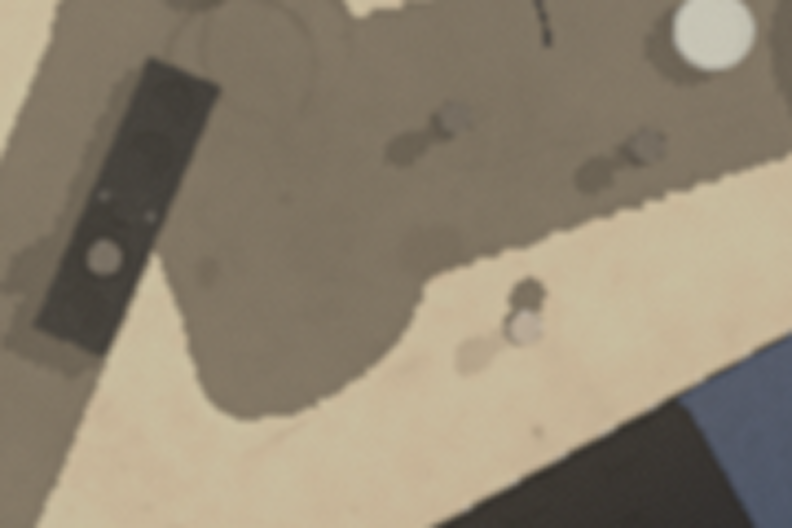

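View pics/s1.png

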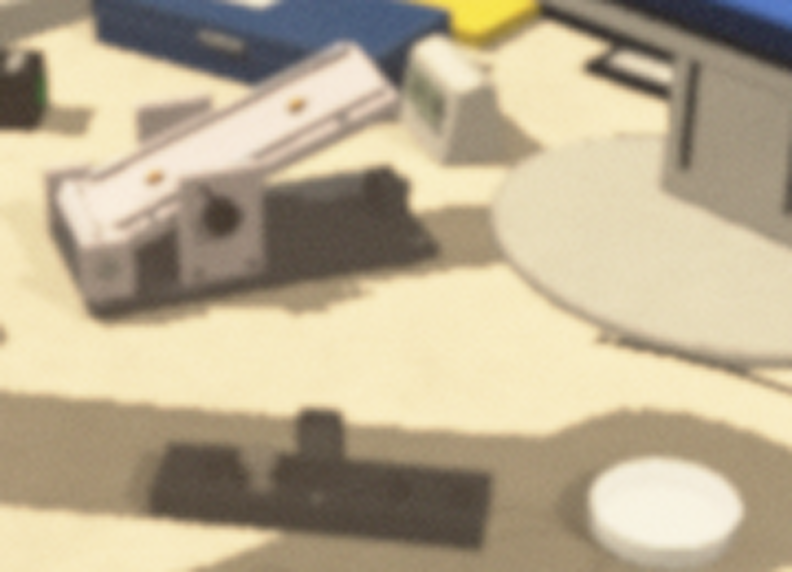

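View pics/s2.png

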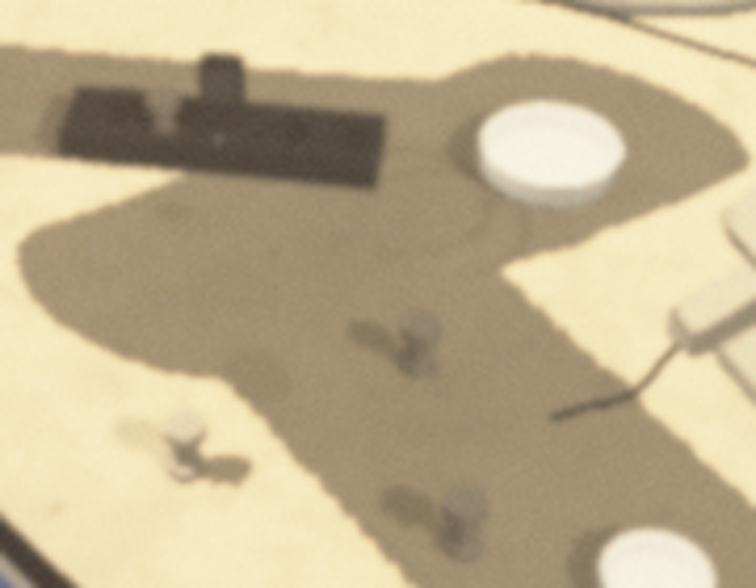

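```bash
python3 - <<'E'
from h import *
s=load("side0");t=load("top0")
def enh(f,x0,y0,w,h,sc):
    im=f["frame"][y0:y0+h,x0:x0+w,::-1].astype(float)
    for c in range(3):
        lo,hi=np.percentile(im[...,c],[1,99]); im[...,c]=np.clip((im[...,c]-lo)/(hi-lo+1),0,1)*255
    return cv2.resize(im.astype(np.uint8),None,fx=sc,fy=sc,interpolation=cv2.INTER_CUBIC)
def grid(items,sc,name):
    tiles=[]
    for f,cx,cy,r in items:
        im=enh(f,cx-r,cy-r,2*r,2*r,sc)
        for k in range(0,2*r,5):
            cv2.line(im,(k*sc,0),(k*sc,6 if k%10 else 14),(0,0,255),1); cv2.line(im,(0,k*sc),(6 if k%10 else 14,k*sc),(0,0,255),1)
            if k%10==0: cv2.putText(im,str(cx-r+k),(k*sc,24),0,.35,(255,0,0),1); cv2.putText(im,str(cy-r+k),(14,k*sc+4),0,.35,(255,0,0),1)
        tiles.append(im)
    n=len(tiles)//2
    cv2.imwrite("pics/"+name,np.vstack([np.hstack(tiles[:n]),np.hstack(tiles[n:])]))
grid([(t,403,227,15),(t,447,233,15),(t,419,274,15),(s,369,301,15),(s,378,343,15),(s,314,326,15)],8,"stubs.png")
E
```

```text
(no output)
```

View pics/stubs.png

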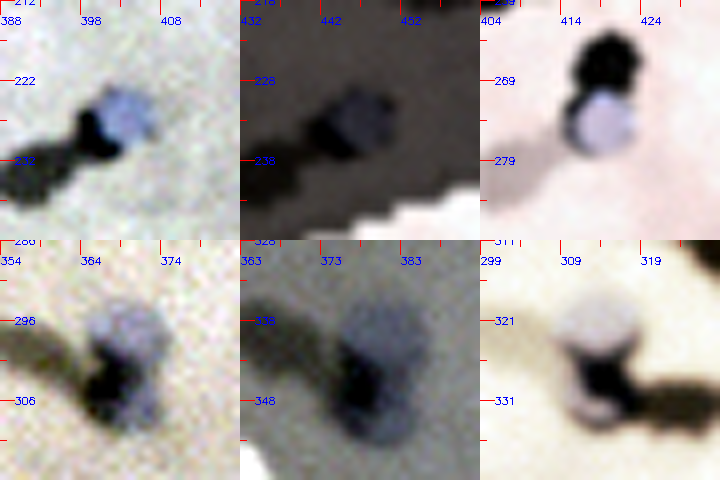

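```bash
cat >> h.py <<'E'
def enh(f,x0,y0,w,h,sc,lohi=(1,99),tick=10):
    im=f["frame"][y0:y0+h,x0:x0+w,::-1].astype(float)
    for c in range(3):
        lo,hi=np.percentile(im[...,c],lohi); im[...,c]=np.clip((im[...,c]-lo)/(hi-lo+1),0,1)*255
    im=cv2.resize(im.astype(np.uint8),None,fx=sc,fy=sc,interpolation=cv2.INTER_CUBIC)
    for k in range(0,w,tick):
        cv2.line(im,(k*sc,0),(k*sc,6),(0,0,255),1); cv2.putText(im,str(x0+k),(k*sc,16),0,.35,(255,0,0),1)
    for k in range(0,h,tick):
        cv2.line(im,(0,k*sc),(6,k*sc),(0,0,255),1); cv2.putText(im,str(y0+k),(8,k*sc+4),0,.35,(255,0,0),1)
    return im
E
python3 - <<'E'
from h import *
s=load("side0");t=load("top0")
A=enh(t,302,210,52,74,8,(0,45)); B=enh(s,280,228,84,40,9,(0,30))
cv2.imwrite("pics/ca.png",A);cv2.imwrite("pics/cb.png",B)
cv2.imwrite("pics/st.png",enh(t,186,190,66,104,5.7 and 5));cv2.imwrite("pics/ss.png",enh(s,256,145,98,70,8))
# stub refine
tops=[(403.7,225.9),(447.2,232.6),(419.2,273.8)]; sides=[(369.6,297.1),(380.3,339),(313.3,320.8)]
for a,b in zip(tops,sides):
    print(onz(t,a,22).round(1),onz(s,b,22).round(1),[x.round(1) for x in tri(t,a,s,b)])
E
```

```text
[ 579.1 -287.5   22. ] [ 579.6 -285.8   22. ] [array([ 579. , -287.4,   23.4]), np.float64(0.2)]
[ 567.4 -378.3   22. ] [ 569.2 -376.2   22. ] [array([ 567.8, -378.1,   24.2]), np.float64(1.3)]
[ 479.9 -321.2   22. ] [ 481.2 -319.5   22. ] [array([ 480.4, -321. ,   23.6]), np.float64(1.0)]
```

View pics/ca.png

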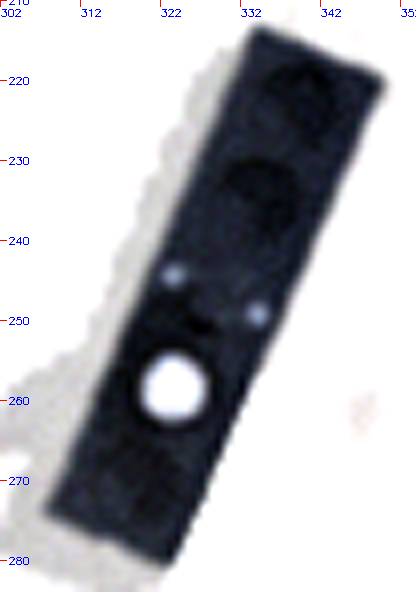

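View pics/cb.png

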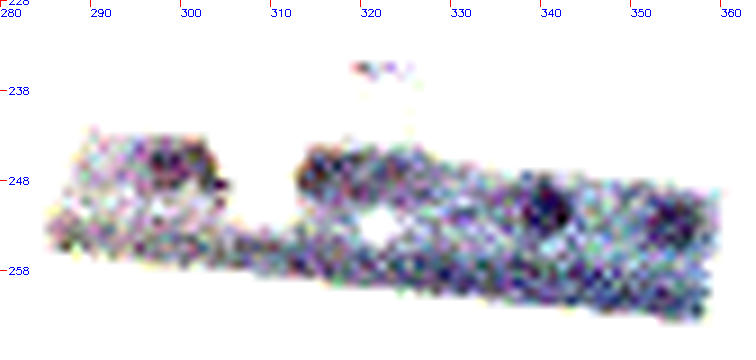

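View pics/st.png

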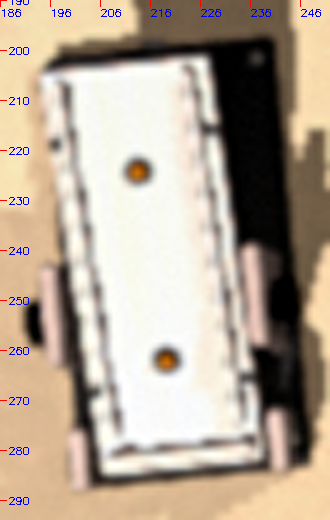

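View pics/ss.png

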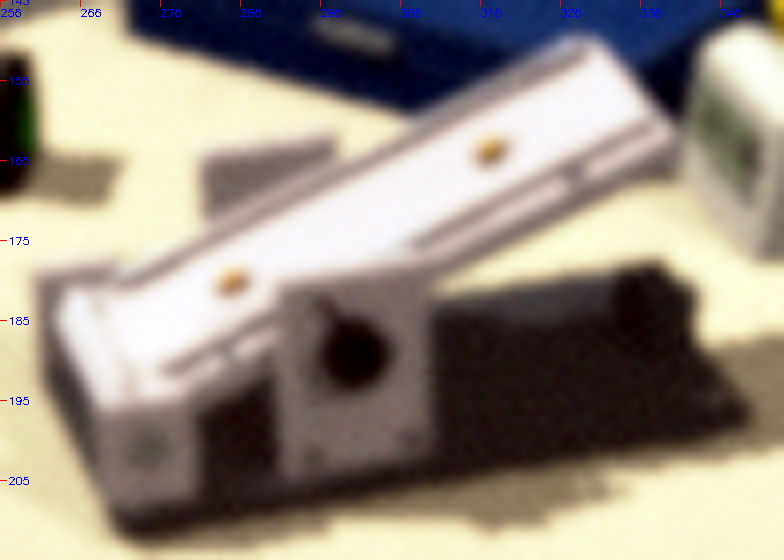

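```bash
python3 - <<'E'
from h import *
s=load("side0");t=load("top0")
# carrier mask in top
im=t["frame"].astype(int); g=im.sum(2)
m=np.zeros(g.shape,np.uint8); m[205:290,298:356]=(g[205:290,298:356]<240)*255
cs,_=cv2.findContours(m,cv2.RETR_EXTERNAL,cv2.CHAIN_APPROX_NONE); c=max(cs,key=cv2.contourArea)
box=cv2.boxPoints(cv2.minAreaRect(c)); print("box",box, cv2.contourArea(c))
W=np.array([onz(t,b,14)for b in box]);print(W.round(1), [np.linalg.norm(W[i]-W[(i+1)%4]).round(1) for i in range(4)], W.mean(0))
W=np.array([onz(t,b,14)for b in [(333.5,213.3),(349.8,219.9),(323,280.6),(307.3,273.3)]]);print("man",W.round(1), [np.linalg.norm(W[i]-W[(i+1)%4]).round(1) for i in range(4)], W.mean(0))
for n,p,z in [("screwL",(323.2,244),14),("screwR",(333.8,248.8),14),("stub0",(323.2,257.9),25),("w54",(339.3,221.3),14),("w27",(333.7,233.5),14)]: print(n,onz(t,p,z).round(1))
# orange pins
for f,box in((t,(200,215,230,270)),(s,(275,155,325,190))):
    x0,y0,x1,y1=box; a=f["frame"][y0:y1,x0:x1].astype(int); mm=((a[...,0]-a[...,2])>60).astype(np.uint8)
    n,l,st,ce=cv2.connectedComponentsWithStats(mm)
    print([ (ce[i]+[x0,y0]).round(2).tolist()+[int(st[i,4])] for i in range(1,n)])
E
```

```text
box [[306.88605 273.34988]
 [333.63403 212.55899]
 [349.61926 219.5925 ]
 [322.87128 280.3834 ]] 1067.5
[[ 474.6  -87.4   14. ]
 [ 604.4 -140.2   14. ]
 [ 590.3 -174.4   14. ]
 [ 460.8 -121.4   14. ]] [np.float64(140.1), np.float64(36.9), np.float64(139.9), np.float64(36.6)] [ 532.51924959 -130.86052742   14.        ]
man [[ 602.8 -140.    14. ]
 [ 589.7 -174.8   14. ]
 [ 460.4 -121.7   14. ]
 [ 474.7  -88.3   14. ]] [np.float64(37.2), np.float64(139.8), np.float64(36.3), np.float64(138.1)] [ 531.88324731 -131.18599562   14.        ]
screwL [ 537.2 -120.    14. ]
screwR [ 527.7 -142.6   14. ]
stub0 [ 507.5 -120.9   25. ]
w54 [ 586.1 -152.7   14. ]
w27 [ 560.  -141.5   14. ]
[[213.17, 223.83, 6], [218.83, 261.83, 6]]
[[294.0, 157.0, 1], [316.88, 162.88, 8], [284.62, 179.75, 8], [321.0, 179.0, 1]]
```

```bash
python3 - <<'E'
from h import *
s=load("side0");t=load("top0")
lo,e1=tri(t,(218.83,261.83),s,(284.62,179.75)); hi,e2=tri(t,(213.17,223.83),s,(316.88,162.88))
print(lo,e1,hi,e2,np.linalg.norm(hi-lo)); d=(hi-lo)/np.linalg.norm(hi-lo)
print("slope",np.degrees(np.arcsin(d[2])),"yaw",np.degrees(np.arctan2(d[1],d[0])))
# plate corners outlines tri: lip corners, upper corners
pts={"upL":((194.3,203.5),None),}
for n,a,b in [("upL(left top corner)",(194.5,203.3),(328,150)),("upR",(228,201),(339.5,162)),("loL",(206.3,285),(263.5,184)),("loR",(238.3,281.5),(269,195.5))]:
    p,e=tri(t,a,s,b);print(n,p.round(1),round(e,1))
# base plate corners at z~? 
for n,a in [("base ul",(196.5,201.3)),("ur",(240.3,197.3)),("lr",(247.5,282.5)),("ll",(204,287))]: print(n,onz(t,a,8).round(1))
E
```

```text
[493.70830667  91.20498883  52.6305851 ] 2.259392539797443 [568.33947611 100.15478865  81.25082408] 1.9022332559222812 80.43027072066953
slope 20.84488256859053 yaw 6.8382774703186175
upL(left top corner) [604.4 137.2  92.7] 3.9
upR [613.   70.3  92.5] 0.7
loL [447.1 118.9  33.2] 5.0
loR [454.4  52.   39.3] 1.6
base ul [621.8 153.4   8. ]
ur [632.8  59.9   8. ]
lr [452.   37.6   8. ]
ll [440.  129.2   8. ]
```

```bash
python3 - <<'E'
from h import *
s=load("side0");t=load("top0")
print(tri(t,(93,222),s,(293,106)),tri(t,(426,50),s,(577,216)))
for u in [(215,162),(320,110),(93,222)]: print([onz(t,u,z).round(0) for z in (60,120,200)])
E
python3 - <<'E'
import sys; sys.path.insert(0,'.')
import bench; print([x for x in dir(bench) if not x.startswith('_')])
E
```

```text
(array([555.60192879, 318.93371051, 138.50143509]), np.float64(7.768235607796501)) (array([ 903.04243827, -306.9154674 ,  145.93610643]), np.float64(9.833666076414293))
[array([697., 106.,  60.]), array([685.,  94., 120.]), array([668.,  77., 200.])]
[array([ 811., -106.,   60.]), array([ 793., -108.,  120.]), array([ 769., -110.,  200.])]
[array([567., 352.,  60.]), array([561., 326., 120.]), array([554., 293., 200.])]
['PlanningError', 'grab_frame', 'sign_off', 'state']
```

Call:
{"method": "step_arm", "body": {
  "targets": [
    [[0,0,0,0.1]]
  ],
  "gripper": 4.0,
  "grip_force": 25
}}

```text
time_s: 0.18
tool_pos: [172.5, -495.8, 404.1]
orientation: [0.785, -0.62, -0.0, -0.0]
contact_force: [-0.4, 0.7, 0.2]
width: 75.2
```

```bash
cat >> h.py <<'E'
def mv(cur,tgt):
    """cur,tgt=(x,y,z,h deg) TCP; -> tool shift cm & roll"""
    h=np.radians(cur[3]); d=np.array(tgt[:3],float)-cur[:3]
    ex=np.array([np.cos(h),np.sin(h),0]);ey=np.array([np.sin(h),-np.cos(h),0])
    return np.round([d@ex/10,d@ey/10,-d[2]/10,-np.radians(tgt[3]-cur[3])],3)
def pose():
    from bench import state
    s=state(); X=Ro.from_quat(s["orientation"]).as_matrix()
    return s,np.r_[s["tool_pos"],np.degrees(np.arctan2(X[1,0],X[0,0]))]
E
python3 - <<'E'
from h import *
s,p=pose(); print(p,s["width"],s["qpos"])
print(mv((172.498,-495.836,404.695,p[3]),(579,-287.5,240,67.8)))
E
```

```text
[ 172.47026731 -495.76501137  404.13541454  -76.58903295] 75.15864012121551 [-1.23600342e+00  1.26239942e-01 -4.03161980e-02  1.40540196e+00
 -6.96336850e-06  1.67152364e+00]
[-10.837 -44.374  16.47   -2.52 ]
```

Call:
{"method": "step_arm", "body": {
  "targets": [
    [[-10.84,-44.37,16.47,-2.52],[-10.84,-44.37,16.47,-2.52],[-10.84,-44.37,16.47,-2.52],[-10.84,-44.37,16.47,-2.52],[-10.84,-44.37,16.47,-2.52],[-10.84,-44.37,16.47,-2.52],[-10.84,-44.37,16.47,-2.52],[-10.84,-44.37,16.47,-2.52],[-10.84,-44.37,16.47,-2.52],[-10.84,-44.37,16.47,-2.52]]
  ],
  "gripper": 4.0
}}

```text
time_s: 1.02
tool_pos: [522.6, -315.4, 262.3]
orientation: [0.999, -0.04, -0.0, -0.0]
contact_force: [0.5, -0.5, -0.1]
width: 39.9
```

```bash
python3 - <<'E'
from h import *
s,p=pose(); print(p,s["width"],s["qpos"])
print(mv(p,(579,-287.5,240,67.8)))
E
```

```text
[ 522.58463516 -315.42747586  262.26345518   -4.56375386] 39.934181929419125 [-5.43033415e-01  3.19844278e-01 -1.09424621e-01  1.14216374e+00
 -1.12355712e-04  1.10741554e+00]
[ 5.401 -3.233  2.226 -1.263]
```

Call:
{"method": "step_arm", "body": {
  "targets": [
    [[5.4,-3.23,2.22,-1.263],[5.4,-3.23,2.22,-1.263],[5.4,-3.23,2.22,-1.263],[5.4,-3.23,2.22,-1.263],[5.4,-3.23,2.22,-1.263],[5.4,-3.23,2.22,-1.263],[5.4,-3.23,2.22,-1.263],[5.4,-3.23,2.22,-1.263],[5.4,-3.23,2.22,-1.263],[5.4,-3.23,2.22,-1.263]]
  ]
}}

```text
time_s: 1.85
tool_pos: [577.6, -289.1, 240.5]
orientation: [0.834, 0.552, -0.0, -0.001]
contact_force: [0.3, -0.9, -0.4]
width: 39.7
```

```bash
python3 - <<'E'
from h import *
s,p=pose(); print(p,s["width"],s["qpos"])
f=grab("side","1");g=grab("top","1")
a=enh(f,300,200,130,125,4);b=enh(g,340,170,110,125,4,tick=10); cv2.imwrite("pics/h1.png",np.hstack([a,b])[:600,:960] if 0 else np.hstack([a[:,:400],b[:,:400]]))
E
```

```text
[ 577.60651716 -289.14618641  240.50664007   67.04746702] 39.749748320625976 [-4.64122514e-01  3.95749676e-01 -5.07917812e-02  1.12544107e+00
  2.87289062e-07 -6.35252873e-02]
```

View pics/h1.png

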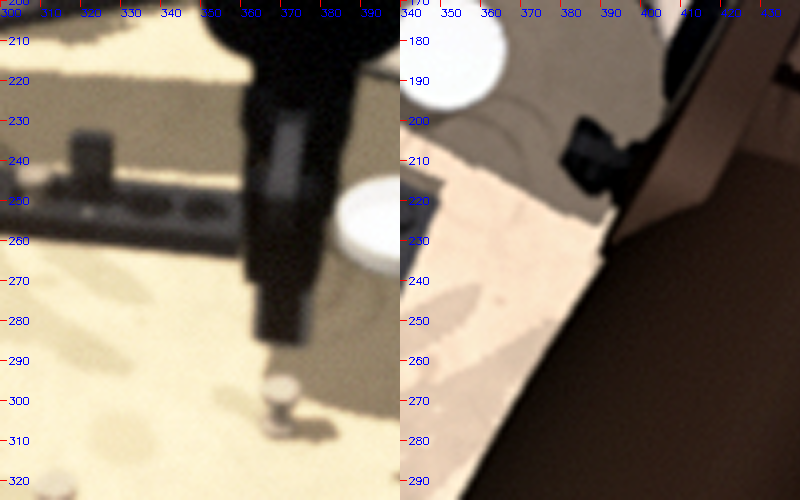

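```bash
python3 - <<'E'
from h import *
f=load("side1")
s,p=pose()
h=np.radians(p[3]);ex=np.array([np.cos(h),np.sin(h),0]);ey=np.array([np.sin(h),-np.cos(h),0])
c=np.array([p[0],p[1],p[2]-173])
for o in (-20,20):
    for w in (-11,11): print(o,w,proj(f,c+ex*o+ey*w).round(1))
print(proj(f,c).round(1), proj(f,[[c[0],c[1],22],[579.1,-287.5,22],[579.1,-287.5,0],[577.6,-289.1,0]]).round(1))
E
```

```text
-20 -11 [[361.5 283.8]]
-20 11 [[376.  285.6]]
20 -11 [[364.9 267.8]]
20 11 [[378.8 269.4]]
[[370.3 276.5]] [[369.  298.6]
 [369.6 297.8]
 [369.  308. ]
 [368.3 308.8]]
```

```bash
python3 - <<'E'
from h import *
f=load("side1")
g=f["frame"].astype(int).sum(2)
for r in (278,280,282,284): print(r,g[r,358:384].tolist())
for r in (294,296,298,306,308): print(r,g[r,358:384].tolist())
E
```

```text
278 [656, 663, 656, 643, 594, 470, 353, 270, 223, 210, 205, 198, 199, 204, 197, 201, 239, 265, 320, 348, 381, 412, 426, 431, 421, 429]
280 [663, 660, 654, 638, 576, 446, 332, 263, 232, 197, 206, 197, 200, 195, 204, 210, 235, 280, 323, 357, 396, 430, 436, 444, 440, 433]
282 [664, 667, 660, 642, 573, 443, 328, 258, 224, 218, 200, 198, 206, 208, 216, 220, 250, 289, 329, 357, 402, 430, 440, 429, 441, 436]
284 [666, 669, 667, 657, 602, 499, 389, 310, 265, 247, 236, 214, 218, 217, 208, 217, 254, 294, 336, 372, 407, 427, 439, 440, 432, 430]
294 [683, 672, 677, 673, 672, 670, 654, 613, 557, 558, 573, 585, 587, 585, 557, 514, 467, 446, 445, 435, 447, 449, 431, 436, 440, 434]
296 [656, 667, 665, 676, 673, 675, 660, 640, 630, 630, 639, 633, 638, 631, 634, 606, 551, 486, 449, 439, 440, 446, 438, 440, 442, 443]
298 [635, 636, 645, 648, 662, 662, 651, 612, 607, 609, 629, 631, 636, 634, 622, 593, 546, 503, 474, 460, 445, 438, 441, 435, 427, 434]
306 [672, 672, 665, 667, 659, 643, 616, 599, 594, 579, 534, 487, 461, 454, 443, 424, 426, 432, 438, 435, 441, 433, 438, 448, 480, 541]
308 [674, 677, 672, 668, 672, 667, 652, 614, 576, 545, 524, 506, 497, 487, 456, 425, 426, 433, 438, 436, 432, 426, 443, 442, 450, 481]
```

Call:
{"method": "step_arm", "body": {
  "targets": [
    [[0.1,0,3.5,0],[0.1,0,5.35,0],[0.1,0,5.35,0]]
  ]
}}

```text
time_s: 2.2
tool_pos: [576.5, -287.4, 182.9]
orientation: [0.836, 0.548, -0.002, -0.003]
contact_force: [-0.9, -0.2, -1.4]
width: 39.9
```

Call:
{"method": "step_arm", "body": {
  "targets": [
    [[0,0,0,0],[0,0,0,0],[0,0,0,0],[0,0,0,0],[0,0,0,0]]
  ],
  "gripper": 1.0,
  "grip_force": 25
}}

```text
time_s: 2.62
tool_pos: [578.5, -288.6, 188.9]
orientation: [0.836, 0.549, 0.001, 0.001]
contact_force: [0.7, 0.2, -1.0]
width: 14.0
```

```bash
python3 - <<'E'
from h import *
s,p=pose(); print(p,s["width"],s["contact_force"])
f=grab("side","2")
cv2.imwrite("pics/h2.png",enh(f,330,240,80,80,7))
E
```

```text
[ 578.50507981 -288.55195641  188.94930396   66.66358661] 13.986600986955079 [ 0.7353257   0.17163118 -0.95418006]
```

View pics/h2.png

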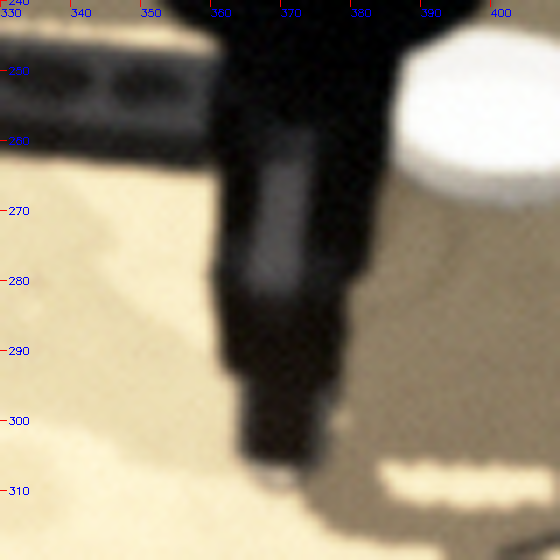

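Call:
{"method": "step_arm", "body": {
  "targets": [
    [[0,0,0,0],[0,0,0,0]]
  ]
}}

```text
time_s: 2.83
tool_pos: [578.5, -288.5, 188.6]
orientation: [0.835, 0.55, 0.0, 0.001]
contact_force: [-0.1, -0.2, 4.7]
width: 13.7
```

Call:
{"method": "step_arm", "body": {
  "targets": [
    [[0,0,-1.0,0],[0,0,-2.5,0],[0,0,-4.0,0],[0,0,-5.0,0],[0,0,-5.0,0],[0,0,-5.0,0]]
  ]
}}

```text
time_s: 3.33
tool_pos: [578.3, -288.4, 238.3]
orientation: [0.835, 0.55, 0.0, 0.001]
contact_force: [0.9, -0.4, -1.0]
width: 14.1
```

```bash
python3 - <<'E'
from h import *
s,p=pose(); print(p,s["width"],s["contact_force"])
f=grab("side","3")
cv2.imwrite("pics/h3.png",enh(f,330,220,80,80,7))
E
```

```text
[ 578.28895643 -288.42148944  238.27126024   66.68953724] 14.094073636534452 [ 0.86971312 -0.42839374 -1.00888205]
```

View pics/h3.png

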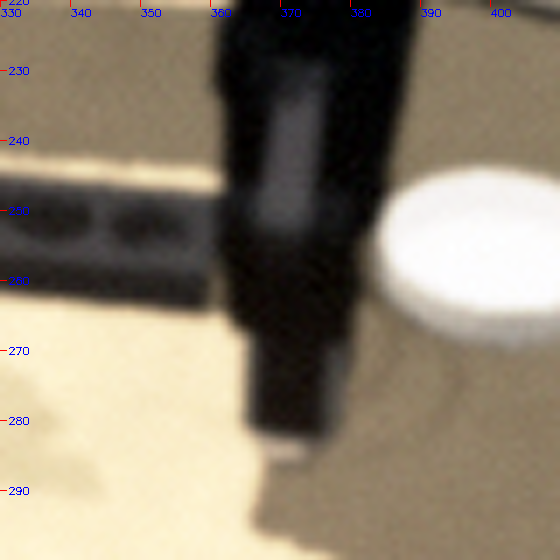

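```bash
python3 - <<'E'
from h import *
f=load("side3")
g=f["frame"].astype(int).sum(2)
for r in range(270,290,2): print(r,g[r,358:384].tolist())
s,p=pose()
h=np.radians(p[3]);ex=np.array([np.cos(h),np.sin(h),0]);ey=np.array([np.sin(h),-np.cos(h),0])
c=np.array([p[0],p[1],p[2]-173])
for z in (49,52,55): print(z,proj(f,[c[0],c[1],z]))
for w in (-11,11): print(proj(f,c-ex*12+ey*w).round(1),proj(f,c-ex*22+ey*w).round(1))
im=enh(f,350,260,40,36,16,tick=5); cv2.imwrite("pics/h3b.png",im)
print(mv(p,(582.3,-151.4,245,67.8)),mv(p,(557.3,-141.2,245,67.8)))
E
```

```text
270 [667, 675, 666, 668, 665, 647, 558, 421, 305, 242, 199, 198, 199, 192, 192, 196, 198, 202, 233, 276, 280, 293, 328, 392, 421, 425]
272 [669, 666, 669, 667, 665, 642, 561, 417, 299, 232, 205, 200, 204, 194, 191, 202, 202, 201, 247, 288, 307, 317, 361, 407, 424, 414]
274 [667, 664, 667, 667, 662, 639, 548, 410, 294, 235, 200, 198, 197, 200, 200, 184, 192, 226, 266, 296, 329, 355, 390, 407, 411, 402]
276 [664, 666, 664, 668, 670, 635, 546, 395, 288, 222, 204, 195, 196, 192, 188, 195, 204, 225, 274, 308, 346, 373, 392, 408, 411, 411]
278 [657, 656, 660, 658, 656, 632, 536, 393, 284, 231, 204, 207, 194, 203, 193, 202, 207, 231, 280, 317, 350, 388, 413, 423, 429, 433]
280 [663, 658, 654, 654, 651, 629, 547, 422, 316, 248, 240, 222, 207, 214, 208, 199, 208, 236, 277, 327, 354, 399, 430, 439, 444, 445]
282 [670, 669, 663, 665, 664, 657, 638, 593, 523, 464, 424, 392, 364, 351, 334, 310, 296, 298, 333, 365, 398, 425, 430, 439, 427, 432]
284 [668, 668, 671, 672, 668, 670, 668, 657, 622, 572, 539, 537, 523, 514, 482, 435, 388, 384, 397, 425, 437, 429, 431, 437, 422, 425]
286 [676, 675, 673, 675, 674, 674, 672, 667, 645, 568, 481, 433, 422, 413, 416, 403, 401, 425, 423, 435, 431, 433, 426, 433, 430, 439]
288 [675, 675, 676, 671, 672, 674, 667, 658, 621, 541, 471, 440, 434, 430, 437, 439, 427, 436, 434, 437, 439, 437, 439, 441, 434, 435]
49 [[369.86360416 285.29671556]]
52 [[369.95369232 283.82487403]]
55 [[370.04419166 282.34631479]]
[[362.2 281.7]] [[361.4 285.8]]
[[376.6 283.5]] [[375.8 287.7]]
[12.74  -5.023 -0.765 -0.019] [12.687 -7.723 -0.765 -0.019]
```

View pics/h3b.png

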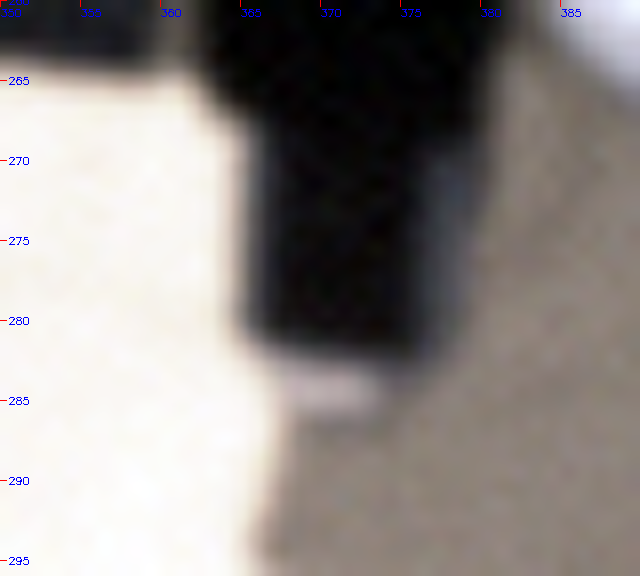

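```bash
python3 - <<'E'
from h import *
f=load("side0")
c=np.array([532.3,-131.0,0]);a=np.radians(-22.2);ux=np.array([np.cos(a),np.sin(a),0]);uy=np.array([-np.sin(a),np.cos(a),0])
for n,x,y,z in [("w27",27,0,14),("w54",54,0,14),("screwR",0,-12,14),("cor+-top",71,-19,14),("cor+-bot",71,-19,0),("cor++top",71,19,14),("cor--bot",-71,-19,0),("cor--top",-71,-19,14),("tabtop",0,0,50),("tabL",-10,-5,50),("tabR",10,-5,50),("stub0",-27,0,25)]:
    print(n,proj(f,c+ux*x+uy*y+[0,0,z]).round(1))
cv2.imwrite("pics/cc.png",enh(f,276,222,90,46,8,(0,60)))
E
```

```text
w27 [[335.9 251.2]]
w54 [[350.3 252.6]]
screwR [[320.4 253.4]]
cor+-top [[358.2 259.7]]
cor+-bot [[357.9 265.8]]
cor++top [[360.6 247.7]]
cor--bot [[282.7 257.8]]
cor--top [[282.3 251.8]]
tabtop [[321.4 233.7]]
tabL [[315.5 234.7]]
tabR [[326.3 235.8]]
stub0 [[307.4 243.5]]
```

View pics/cc.png

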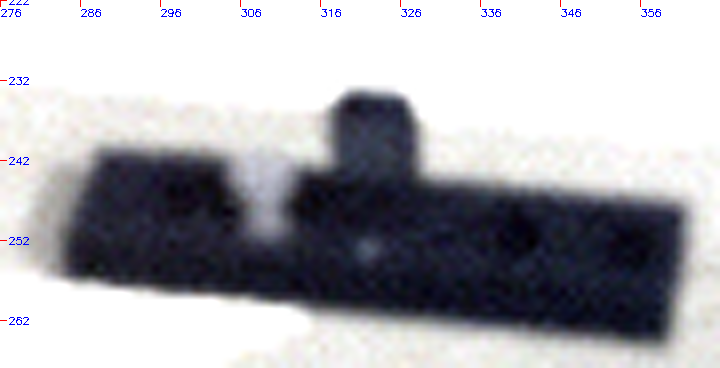

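```bash
python3 - <<'E'
from h import *
s,p=pose()
print(mv(p,(582.8,-151.6,225,67.8)))
E
```

```text
[12.741 -4.97   1.235 -0.019]
```

Call:
{"method": "step_arm", "body": {
  "targets": [
    [[3.2,-1.24,0.4,-0.01],[6.4,-2.49,0.8,-0.02],[9.6,-3.74,1.2,-0.02],[11.7,-4.56,1.23,-0.02],[12.5,-4.87,1.23,-0.02],[12.74,-4.97,1.23,-0.02],[12.74,-4.97,1.23,-0.02],[12.74,-4.97,1.23,-0.02]]
  ]
}}

```text
time_s: 4.05
tool_pos: [583.0, -152.5, 225.1]
orientation: [0.83, 0.558, -0.0, 0.0]
contact_force: [0.3, -0.1, 0.3]
width: 14.2
```

```bash
python3 - <<'E'
from h import *
s,p=pose(); print(p,s["width"],s["contact_force"])
f=grab("side","4");g=grab("top","4")
cv2.imwrite("pics/h4.png",np.hstack([enh(f,300,190,80,85,5),enh(g,302,195,70,85,5)]))
h=np.radians(p[3])
for z in (38,40,42):print(proj(f,[p[0],p[1],z]),proj(f,[582.8,-151.6,14]))
print(mv(p,(582.8,-151.6,190,67.8)))
E
```

```text
[ 582.96114824 -152.49496345  225.14794399   67.79948556] 14.189273480946076 [ 0.29726099 -0.09725783  0.27551704]
[[351.09345568 242.29969087]] [[350.5674144  252.66847007]]
[[351.12064903 241.39819507]] [[350.5674144  252.66847007]]
[[351.14791359 240.49433859]] [[350.5674144  252.66847007]]
[ 0.077 -0.049  3.515 -0.   ]
```

View pics/h4.png

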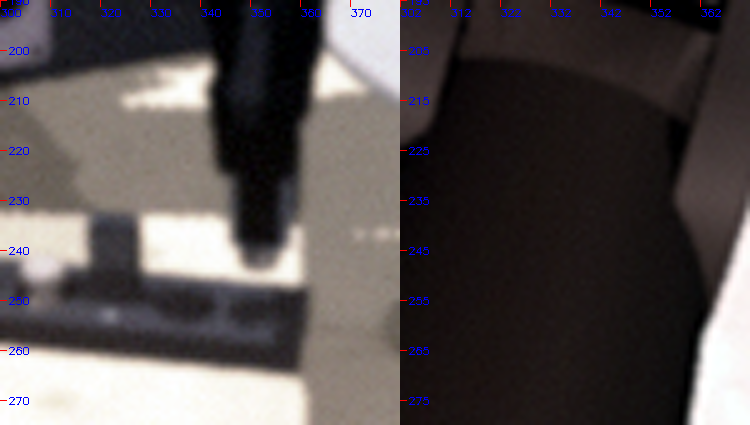

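Call:
{"method": "step_arm", "body": {
  "targets": [
    [[0.06,-0.04,0.7,0],[0.06,-0.04,1.4,0],[0.06,-0.04,1.9,0],[0.06,-0.04,2.2,0],[0.06,-0.04,2.5,0],[0.06,-0.04,2.7,0],[0.06,-0.04,2.7,0]]
  ]
}}

```text
time_s: 4.73
tool_pos: [582.6, -150.9, 197.8]
orientation: [0.83, 0.558, -0.0, -0.0]
contact_force: [-0.4, 0.3, -0.3]
width: 13.5
```

```bash
python3 - <<'E'
from h import *
s,p=pose(); print(p,s["width"],s["contact_force"],s["wrist_torque"])
f=grab("side","5")
cv2.imwrite("pics/h5.png",enh(f,290,200,90,75,8))
E
```

```text
[ 582.60602181 -150.90356599  197.7708198    67.83876074] 13.483103057057333 [-0.35321181  0.31716158 -0.33132225] [-0.01939337  0.03015354 -0.03748572]
```

View pics/h5.png

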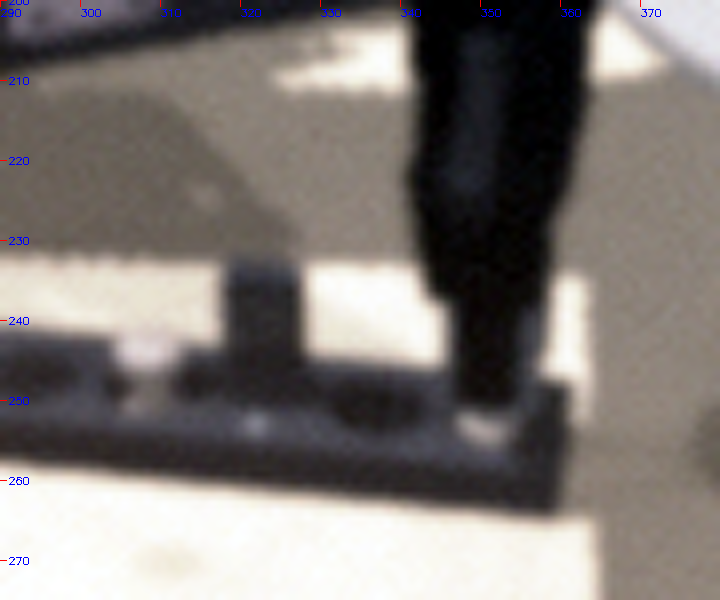

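Call:
{"method": "step_arm", "body": {
  "targets": [
    [[0,0,0.2,0],[0,0,0.4,0],[0,0,0.5,0],[0,0,0.5,0]]
  ]
}}

```text
time_s: 5.12
tool_pos: [582.7, -150.9, 193.1]
orientation: [0.83, 0.558, -0.0, -0.0]
contact_force: [-0.3, -0.1, -0.1]
width: 13.8
```

```bash
python3 - <<'E'
from h import *
s,p=pose(); print(p,s["width"],s["contact_force"],s["wrist_torque"])
f=grab("side","6")
cv2.imwrite("pics/h6.png",enh(f,290,200,90,75,8))
E
```

```text
[ 582.66633402 -150.88978585  193.12962388   67.84045302] 13.777582713848307 [-0.27894354 -0.09735458 -0.08463599] [-0.00376928 -0.01031308 -0.00185084]
```

View pics/h6.png

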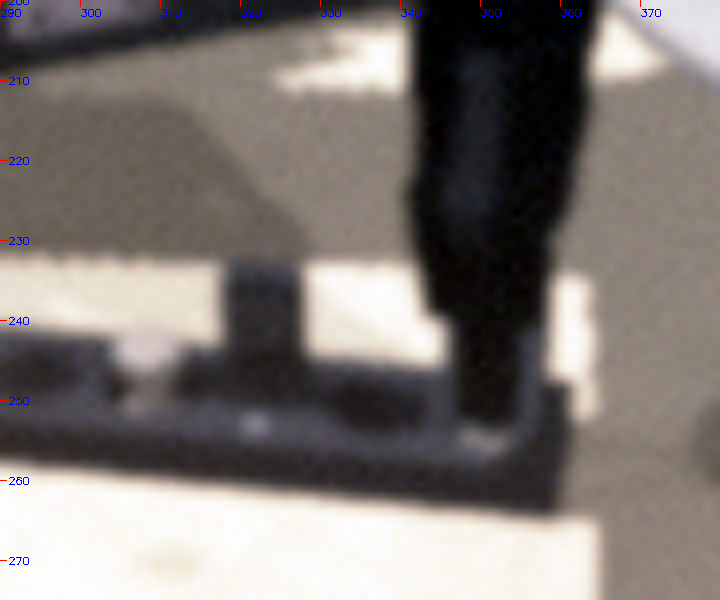

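Call:
{"method": "step_arm", "body": {
  "targets": [
    [[0,0,0.1,0],[0,0,0.15,0],[0,0,0.15,0]]
  ]
}}

```text
time_s: 5.42
tool_pos: [582.8, -150.9, 191.8]
orientation: [0.83, 0.558, 0.0, 0.0]
contact_force: [0.8, 0.2, -0.2]
width: 14.0
```

Call:
{"method": "step_arm", "body": {
  "targets": [
    [[0,0,0,0],[0,0,0,0],[0,0,-0.3,0]]
  ],
  "gripper": 3.6
}}

```text
time_s: 5.67
tool_pos: [582.6, -150.9, 194.4]
orientation: [0.83, 0.558, -0.0, -0.0]
contact_force: [0.5, 0.4, -0.3]
width: 36.0
```

Call:
{"method": "step_arm", "body": {
  "targets": [
    [[0,0,-1.5,0],[0,0,-4.5,0],[0,0,-5,0],[0,0,-5,0]]
  ]
}}

```text
time_s: 6.0
tool_pos: [583.7, -151.2, 247.7]
orientation: [0.83, 0.558, 0.002, 0.002]
contact_force: [0.7, 0.2, 0.6]
width: 35.9
```

```bash
python3 - <<'E'
from h import *
s,p=pose(); print(p,s["width"],s["contact_force"],s["wrist_torque"])
f=grab("side","7")
cv2.imwrite("pics/h7.png",enh(f,280,200,100,75,8))
print(mv(p,(480.1,-321.3,240,67.8)))
E
```

```text
[ 583.73841581 -151.20138771  247.74207322   67.84010964] 35.9190797612127 [0.72297526 0.2385153  0.63783205] [-0.01690051  0.03181472  0.00110317]
[-1.9663e+01 -3.1820e+00  7.7400e-01  1.0000e-03]
```

View pics/h7.png

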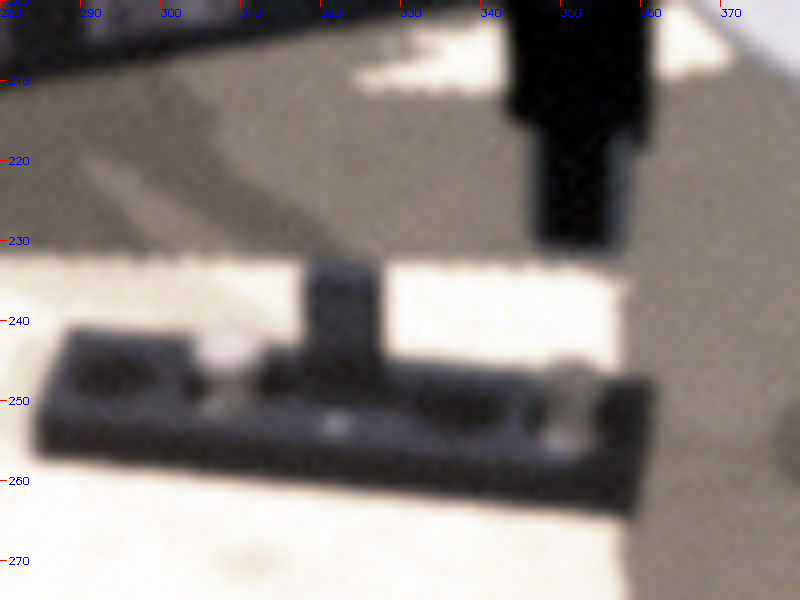

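Call:
{"method": "step_arm", "body": {
  "targets": [
    [[-3.9,-0.64,0.2,0],[-7.9,-1.27,0.4,0],[-11.9,-1.91,0.4,0],[-15.8,-2.54,0.4,0],[-18.5,-3.0,0.4,0],[-19.4,-3.14,0.4,0],[-19.66,-3.18,0.4,0],[-19.66,-3.18,0.4,0],[-19.66,-3.18,0.4,0]]
  ]
}}

```text
time_s: 6.8
tool_pos: [479.6, -320.2, 240.3]
orientation: [0.83, 0.558, 0.0, -0.001]
contact_force: [0.1, -0.0, 0.6]
width: 36.2
```

```bash
python3 - <<'E'
from h import *
s,p=pose(); print(p,s["width"],s["contact_force"])
f=grab("side","8")
cv2.imwrite("pics/h8.png",enh(f,280,270,80,75,8))
g=f["frame"].astype(int).sum(2)
for r in (300,303,306,309): print(r,g[r,300:326].tolist())
for r in (318,320,322,): print(r,g[r,300:326].tolist())
h=np.radians(p[3]);ex=np.array([np.cos(h),np.sin(h),0]);ey=np.array([np.sin(h),-np.cos(h),0])
c=np.array([p[0],p[1],p[2]-173])
for w in (-11,11): print(proj(f,c-ex*20+ey*w).round(1))
print(proj(f,[p[0],p[1],22]),ey)
print(mv(p,(480.1,-321.3,240,67.8)))
E
```

```text
[ 479.59211844 -320.16321536  240.28481705   67.88871857] 36.19213472853943 [ 0.06917652 -0.0284249   0.56192551]
300 [651, 598, 455, 327, 244, 218, 210, 210, 208, 211, 219, 210, 214, 249, 279, 317, 351, 438, 575, 649, 670, 678, 675, 675, 672, 667]
303 [645, 591, 464, 337, 250, 228, 219, 213, 227, 215, 221, 217, 219, 240, 278, 320, 357, 426, 577, 652, 671, 667, 675, 668, 657, 657]
306 [664, 628, 523, 383, 287, 232, 226, 215, 231, 223, 218, 208, 218, 235, 276, 311, 389, 495, 606, 657, 668, 669, 663, 655, 654, 651]
309 [672, 670, 659, 650, 615, 593, 560, 544, 529, 513, 471, 457, 441, 432, 445, 470, 543, 624, 661, 669, 675, 667, 664, 651, 646, 646]
318 [659, 668, 667, 668, 670, 670, 672, 675, 672, 661, 657, 651, 646, 642, 642, 643, 645, 653, 657, 668, 674, 673, 670, 675, 674, 672]
320 [625, 631, 629, 633, 627, 640, 647, 655, 659, 652, 640, 639, 637, 637, 636, 639, 638, 638, 639, 655, 667, 675, 675, 676, 679, 676]
322 [619, 622, 620, 625, 626, 620, 627, 625, 625, 624, 621, 629, 627, 631, 635, 636, 623, 603, 591, 628, 660, 674, 673, 669, 677, 674]
[[301.3 307.1]]
[[316.4 309. ]]
[[312.34250599 321.2569419 ]] [ 0.92645454 -0.37640669  0.        ]
[-0.086  0.09   0.028  0.002]
```

View pics/h8.png

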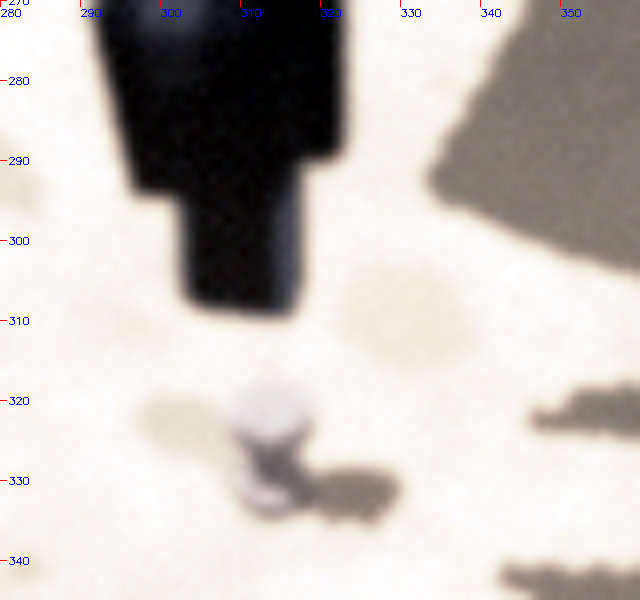

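Call:
{"method": "step_arm", "body": {
  "targets": [
    [[0,0.02,2.0,0],[0,0.02,4.0,0],[0,0.02,5.0,0],[0,0.02,5.15,0],[0,0.02,5.15,0]]
  ]
}}

```text
time_s: 7.27
tool_pos: [479.6, -320.2, 188.8]
orientation: [0.829, 0.559, -0.0, -0.001]
contact_force: [-0.2, 0.5, -0.6]
width: 35.9
```

Call:
{"method": "step_arm", "body": {
  "targets": [
    [[0,0,0,0],[0,0,0,0],[0,0,0,0],[0,0,0,0],[0,0,0,0]]
  ],
  "gripper": 1.0
}}

```text
time_s: 7.68
tool_pos: [479.8, -321.3, 190.5]
orientation: [0.83, 0.558, 0.001, 0.001]
contact_force: [0.7, 0.7, 4.5]
width: 14.0
```

Call:
{"method": "step_arm", "body": {
  "targets": [
    [[0,0,-0.8,0],[0,0,-2.5,0],[0,0,-3.8,0],[0,0,-4.2,0],[0,0,-4.2,0]]
  ]
}}

```text
time_s: 8.1
tool_pos: [479.6, -321.5, 232.8]
orientation: [0.83, 0.558, 0.0, 0.001]
contact_force: [-0.2, 0.3, -0.8]
width: 13.4
```

```bash
python3 - <<'E'
from h import *
s,p=pose(); print(p,s["width"],s["contact_force"])
f=grab("side","9")
cv2.imwrite("pics/h9.png",enh(f,285,285,50,45,14,tick=5))
for z in (38,42,46):print(proj(f,[p[0],p[1],z]))
print(mv(p,(557.8,-141.4,226,67.8)))
E
```

```text
[ 479.64055876 -321.48016982  232.83950707   67.82599099] 13.431209535126403 [-0.16872438  0.30000666 -0.84271331]
[[312.30696226 314.08443795]]
[[312.24944408 312.10971576]]
[[312.19155692 310.12232591]]
[19.626  0.441  0.684  0.   ]
```

View pics/h9.png

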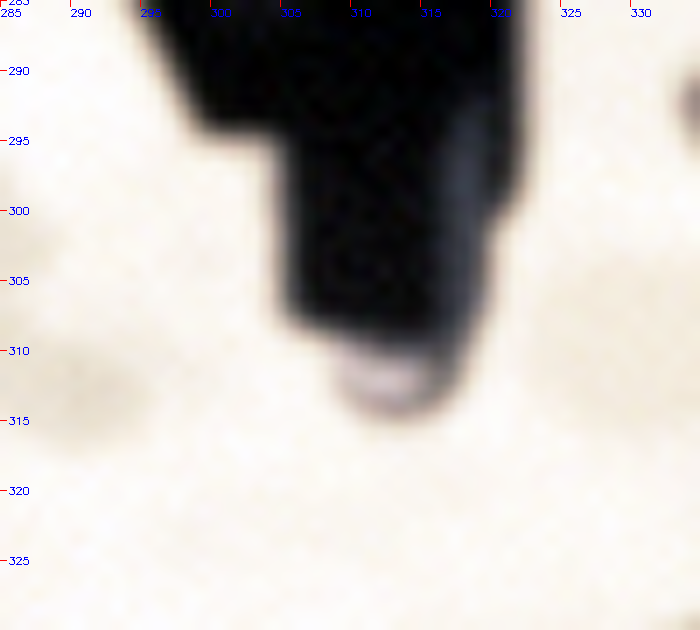

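```bash
python3 - <<'E'
from h import *
s,p=pose();print(mv(p,(557.8,-140.8,228,67.8)))
E
```

```text
[19.673  0.451  0.377  0.   ]
```

Call:
{"method": "step_arm", "body": {
  "targets": [
    [[3.8,0.1,0,0],[7.8,0.2,0,0],[11.8,0.3,0,0],[15.6,0.35,0,0],[18.3,0.42,0.1,0],[19.3,0.45,0.3,0],[19.67,0.45,0.38,0],[19.67,0.45,0.38,0],[19.67,0.45,0.38,0]]
  ]
}}

```text
time_s: 8.9
tool_pos: [557.2, -141.4, 227.0]
orientation: [0.83, 0.558, -0.001, -0.0]
contact_force: [-0.1, -0.0, -0.3]
width: 13.9
```

```bash
python3 - <<'E'
from h import *
s,p=pose(); print(p,s["width"],s["contact_force"])
f=grab("side","10")
cv2.imwrite("pics/h10.png",enh(f,290,200,90,75,8))
for z in (36,38):print(proj(f,[p[0],p[1],z]))
print(mv(p,(557.7,-140.8,201,67.8)))
E
```

```text
[ 557.18911754 -141.41659011  226.95449053   67.79431456] 13.866327859567066 [-0.14849833 -0.00168923 -0.3015094 ]
[[335.92857605 241.53366428]]
[[335.93588776 240.63753876]]
[ 0.076  0.024  2.595 -0.   ]
```

View pics/h10.png

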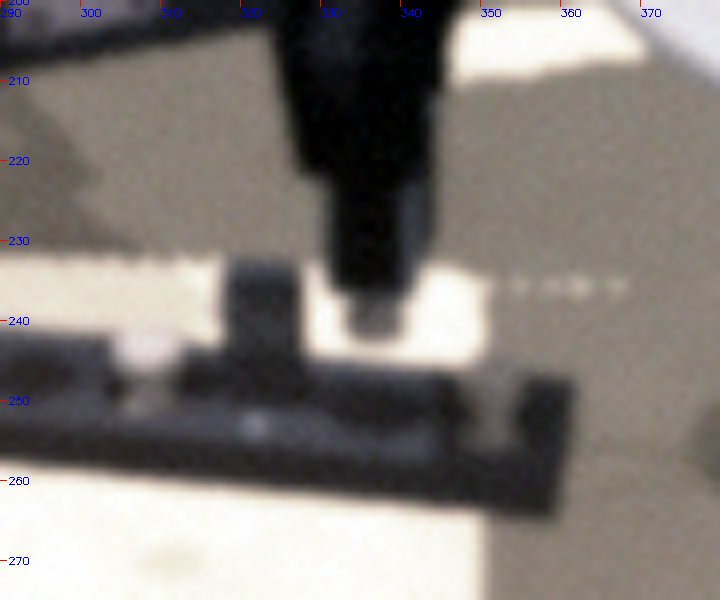

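Call:
{"method": "step_arm", "body": {
  "targets": [
    [[0.05,0.03,0.7,0],[0.05,0.03,1.4,0],[0.05,0.03,2.0,0],[0.05,0.03,2.4,0],[0.05,0.03,2.7,0],[0.05,0.03,2.8,0],[0.05,0.03,2.8,0]]
  ]
}}

```text
time_s: 9.53
tool_pos: [558.1, -140.3, 199.2]
orientation: [0.83, 0.558, -0.0, -0.0]
contact_force: [-0.4, 0.3, 0.0]
width: 13.8
```

Call:
{"method": "step_arm", "body": {
  "targets": [
    [[0,0,0.2,0],[0,0,0.4,0],[0,0,0.5,0],[0,0,0.5,0]]
  ]
}}

```text
time_s: 9.87
tool_pos: [558.1, -140.2, 194.4]
orientation: [0.83, 0.558, -0.0, -0.0]
contact_force: [-0.1, 0.8, 0.2]
width: 13.6
```

```bash
python3 - <<'E'
from h import *
s,p=pose(); print(p,s["width"],s["contact_force"],s["wrist_torque"])
f=grab("side","11")
cv2.imwrite("pics/h11.png",enh(f,290,200,90,75,8))
E
```

```text
[ 558.11444404 -140.19852255  194.37616584   67.84584187] 13.595861125858795 [-0.05338072  0.78750356  0.19283988] [0.00974571 0.0024805  0.01633429]
```

View pics/h11.png

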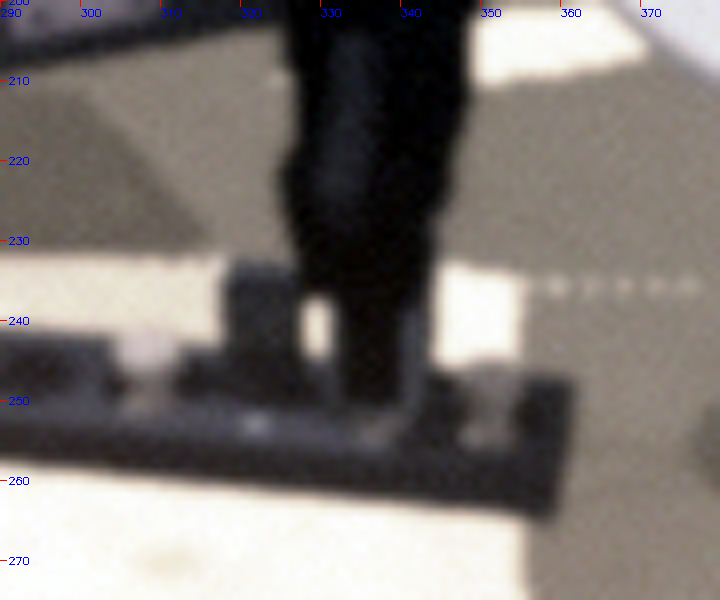

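Call:
{"method": "step_arm", "body": {
  "targets": [
    [[0,0,0.05,0],[0,0,0.08,0]]
  ]
}}

```text
time_s: 10.08
tool_pos: [558.2, -140.3, 193.9]
orientation: [0.83, 0.558, 0.0, 0.0]
contact_force: [0.2, 0.2, -0.2]
width: 13.3
```

Call:
{"method": "step_arm", "body": {
  "targets": [
    [[0,0,0,0],[0,0,0,0],[0,0,-0.3,0]]
  ],
  "gripper": 3.6
}}

```text
time_s: 10.33
tool_pos: [558.0, -140.2, 196.4]
orientation: [0.83, 0.558, -0.0, -0.0]
contact_force: [0.1, -0.3, 0.1]
width: 35.9
```

Call:
{"method": "step_arm", "body": {
  "targets": [
    [[0,0,-1.5,0],[0,0,-4.5,0],[0,0,-5.5,0],[0,0,-5.8,0],[0,0,-5.8,0]]
  ]
}}

```text
time_s: 10.75
tool_pos: [558.5, -140.4, 255.7]
orientation: [0.83, 0.558, 0.001, 0.001]
contact_force: [0.1, -0.8, -0.6]
width: 36.2
```

```bash
python3 - <<'E'
from h import *
s,p=pose(); print(p,s["width"],s["contact_force"],s["wrist_torque"])
f=grab("side","12")
cv2.imwrite("pics/h12.png",enh(f,280,215,90,55,8))
print(mv(p,(532.5,-130.8,245,67.8)))
E
```

```text
[ 558.52516836 -140.39421367  255.72142046   67.83586374] 36.21219983467805 [ 0.09074417 -0.77421501 -0.58739206] [-0.01144038 -0.01445278 -0.0318218 ]
[-9.300e-02 -2.772e+00  1.072e+00  1.000e-03]
```

View pics/h12.png

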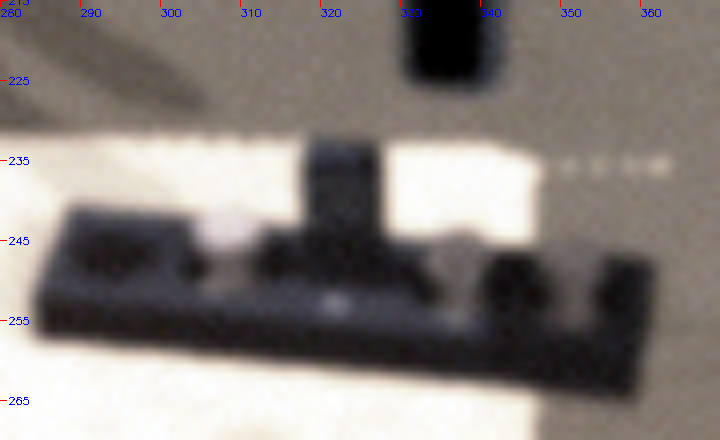

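Call:
{"method": "step_arm", "body": {
  "targets": [
    [[-0.05,-1.4,0.5,0],[-0.09,-2.5,0.8,0],[-0.09,-2.77,0.8,0],[-0.09,-2.77,0.8,0],[-0.09,-2.77,0.8,0]]
  ]
}}

```text
time_s: 11.22
tool_pos: [532.3, -130.7, 246.3]
orientation: [0.83, 0.558, -0.0, -0.0]
contact_force: [0.4, 0.8, 0.3]
width: 36.1
```

```bash
python3 - <<'E'
from h import *
s,p=pose(); print(p,s["width"],s["contact_force"],s["wrist_torque"])
f=grab("side","13")
cv2.imwrite("pics/h13.png",enh(f,280,195,90,75,8))
g=f["frame"].astype(int).sum(2)
for r in (220,222,224,236,238,240): print(r,g[r,308:336].tolist())
h=np.radians(p[3]);ex=np.array([np.cos(h),np.sin(h),0]);ey=np.array([np.sin(h),-np.cos(h),0])
c=np.array([p[0],p[1],p[2]-173])
for w in (-11,11): print(proj(f,c-ex*20+ey*w).round(1))
print(proj(f,[[p[0],p[1],45]]))
E
```

```text
[ 532.28457207 -130.71319217  246.26037603   67.83858101] 36.139303696836365 [0.42314599 0.7893189  0.30886387] [ 0.02218385 -0.04648819 -0.04232523]
220 [414, 419, 412, 419, 406, 358, 299, 231, 186, 178, 171, 169, 175, 168, 174, 226, 258, 298, 318, 365, 397, 415, 423, 419, 409, 414, 411, 409]
222 [413, 416, 417, 420, 409, 357, 301, 222, 184, 175, 171, 179, 166, 160, 183, 216, 261, 291, 323, 362, 392, 410, 418, 417, 421, 419, 416, 418]
224 [423, 419, 411, 418, 407, 373, 315, 242, 184, 173, 168, 169, 169, 181, 187, 212, 260, 310, 331, 383, 405, 419, 423, 417, 413, 417, 422, 425]
236 [664, 658, 663, 659, 662, 663, 660, 646, 600, 470, 315, 235, 220, 224, 231, 236, 226, 227, 260, 349, 542, 648, 663, 669, 667, 664, 669, 663]
238 [664, 663, 657, 659, 657, 662, 659, 648, 602, 485, 342, 271, 260, 255, 247, 242, 253, 246, 260, 369, 537, 642, 670, 671, 666, 676, 666, 665]
240 [643, 632, 643, 650, 658, 657, 658, 656, 628, 512, 360, 275, 254, 256, 260, 248, 248, 242, 261, 358, 543, 643, 669, 668, 670, 670, 670, 659]
[[313.  228.3]]
[[325.3 229.5]]
[[321.41363677 235.90554394]]
```

View pics/h13.png

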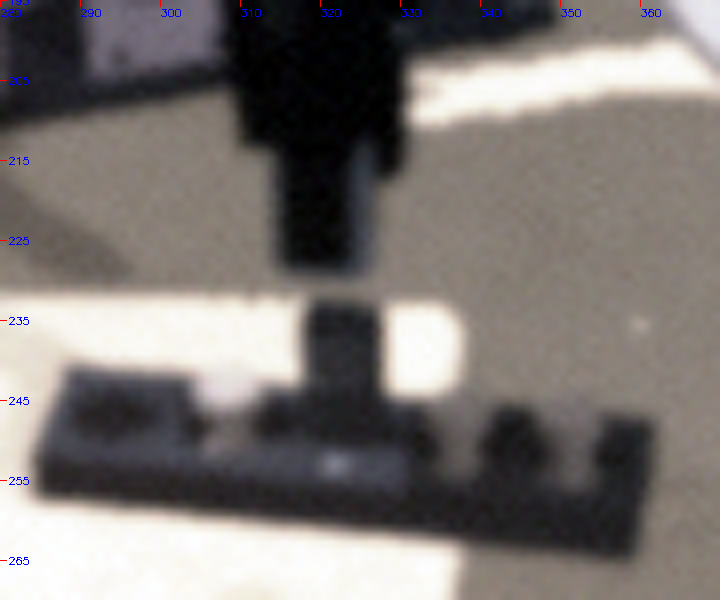

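Call:
{"method": "step_arm", "body": {
  "targets": [
    [[0,0,1.5,0],[0,0,3.0,0],[0,0,4.2,0],[0,0,4.8,0],[0,0,4.8,0],[0,0,4.8,0]]
  ]
}}

```text
time_s: 11.77
tool_pos: [532.5, -130.8, 198.8]
orientation: [0.83, 0.558, -0.0, -0.0]
contact_force: [-0.0, -0.5, 0.1]
width: 35.8
```

Call:
{"method": "step_arm", "body": {
  "targets": [
    [[0,0,0,0],[0,0,0,0],[0,0,0,0],[0,0,0,0],[0,0,0,0],[0,0,0,0]]
  ],
  "gripper": 0.4,
  "grip_force": 30
}}

```text
time_s: 12.27
tool_pos: [532.7, -130.7, 199.7]
orientation: [0.83, 0.558, 0.001, 0.001]
contact_force: [-0.2, 1.2, 5.7]
width: 9.2
```

```bash
python3 - <<'E'
from h import *
s,p=pose(); print(p,s["width"],s["contact_force"],s["wrist_torque"])
f=grab("side","14")
cv2.imwrite("pics/h14.png",enh(f,280,195,90,75,8))
E
```

```text
[ 532.67664759 -130.65891623  199.71205177   67.84889696] 9.22733656353408 [-0.2406766   1.19927856  5.66716888] [ 0.20676026 -0.05953387  0.01413563]
```

View pics/h14.png

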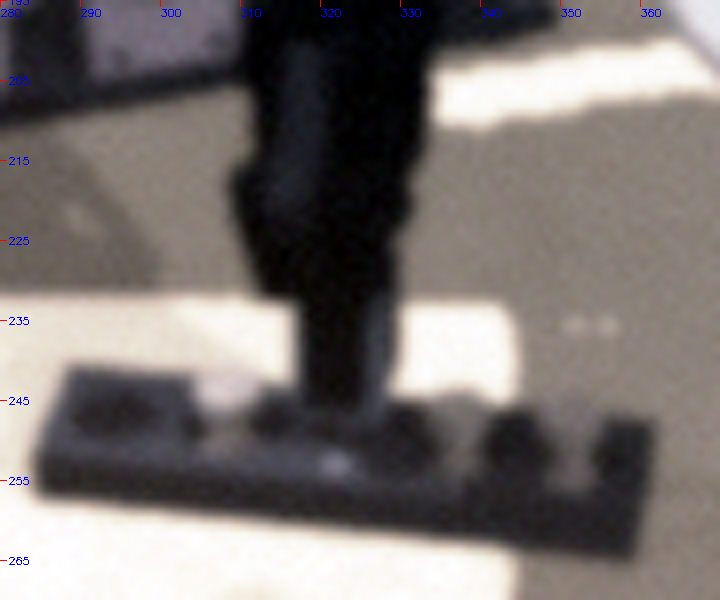

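```bash
python3 - <<'E'
from h import *
s=load("side0");t=load("top0")
for b in [(0,0),(.9,0),(1,-.6),(1,-1.2)]:
    S=lambda u:(u[0]-b[0],u[1]-b[1])
    print("bias",b)
    for a,c in [((403.7,225.9),(369.6,297.1)),((447.2,232.6),(380.3,339)),((419.2,273.8),(313.3,320.8))]:
        P,e=tri(t,a,s,S(c)); print("  stub",P.round(1),round(e,1))
    lo,e1=tri(t,(218.83,261.83),s,S((284.62,179.75))); hi,e2=tri(t,(213.17,223.83),s,S((316.88,162.88)))
    d=(hi-lo)/np.linalg.norm(hi-lo)
    th=np.arcsin(d[2]);ps=np.arctan2(d[1],d[0]); n=np.array([-np.sin(th)*np.cos(ps),-np.sin(th)*np.sin(ps),np.cos(th)])
    m=(lo+hi)/2; F=m-3.5*n
    print("  pins",lo.round(1),hi.round(1),round(e1,1),round(e2,1),np.linalg.norm(hi-lo).round(1),"slope",np.degrees(th).round(2),"yaw",np.degrees(ps).round(2),"face",F.round(1),"tcpflush44.7",(F+44.7*n+[0,0,155]).round(1))
E
```

```text
bias (0, 0)
  stub [ 579.  -287.4   23.4] 0.2
  stub [ 567.8 -378.1   24.2] 1.3
  stub [ 480.4 -321.    23.6] 1.0
  pins [493.7  91.2  52.6] [568.3 100.2  81.3] 2.3 1.9 80.4 slope 20.84 yaw 6.84 face [532.3  95.8  63.7] tcpflush44.7 [516.5  93.9 260.4]
bias (0.9, 0)
  stub [ 578.3 -287.2   23.5] 1.3
  stub [ 567.2 -377.9   24.2] 0.0
  stub [ 479.7 -320.9   23.7] 0.3
  pins [492.7  91.3  52.8] [567.3 100.3  81.4] 0.3 0.1 80.4 slope 20.85 yaw 6.87 face [531.3  95.9  63.8] tcpflush44.7 [515.5  94.  260.6]
bias (1, -0.6)
  stub [ 578.3 -287.3   22.4] 1.5
  stub [ 567.1 -378.1   23.2] 0.2
  stub [ 479.6 -321.1   22.6] 0.6
  pins [492.6  91.6  51.2] [567.3 100.6  79.8] 0.0 0.4 80.5 slope 20.84 yaw 6.88 face [531.2  96.3  62.2] tcpflush44.7 [515.4  94.4 259. ]
bias (1, -1.2)
  stub [ 578.4 -287.4   21.2] 1.6
  stub [ 567.2 -378.3   22.2] 0.3
  stub [ 479.6 -321.2   21.5] 0.6
  pins [492.6  91.9  49.5] [567.4 101.   78.2] 0.1 0.5 80.6 slope 20.83 yaw 6.88 face [531.3  96.6  60.6] tcpflush44.7 [515.5  94.7 257.4]
```

Call:
{"method": "step_arm", "body": {
  "targets": [
    [[0,0,-0.5,0],[0,0,-1.5,0],[0,0,-3.0,0],[0,0,-5.5,0],[0,0,-8,0],[0,0,-10,0],[0,0,-11,0],[0,0,-11.3,0],[0,0,-11.3,0]]
  ]
}}

```text
time_s: 13.07
tool_pos: [532.2, -130.7, 312.1]
orientation: [0.83, 0.558, 0.0, 0.0]
contact_force: [0.1, 0.1, -2.1]
width: 9.2
```

```bash
python3 - <<'E'
from h import *
s,p=pose(); print(p,s["width"],s["contact_force"],s["wrist_torque"])
f=grab("side","15")
cv2.imwrite("pics/h15.png",enh(f,280,140,90,80,8))
print(mv(p,(526.4,95.8,312,96.87)))
E
```

```text
[ 532.17928572 -130.73158     312.07985873   67.8324546 ] 9.230107749999785 [ 0.14457699  0.10491292 -2.10508913] [0.05774356 0.06746758 0.00756477]
[ 2.0761e+01 -9.0830e+00  8.0000e-03 -5.0700e-01]
```

View pics/h15.png

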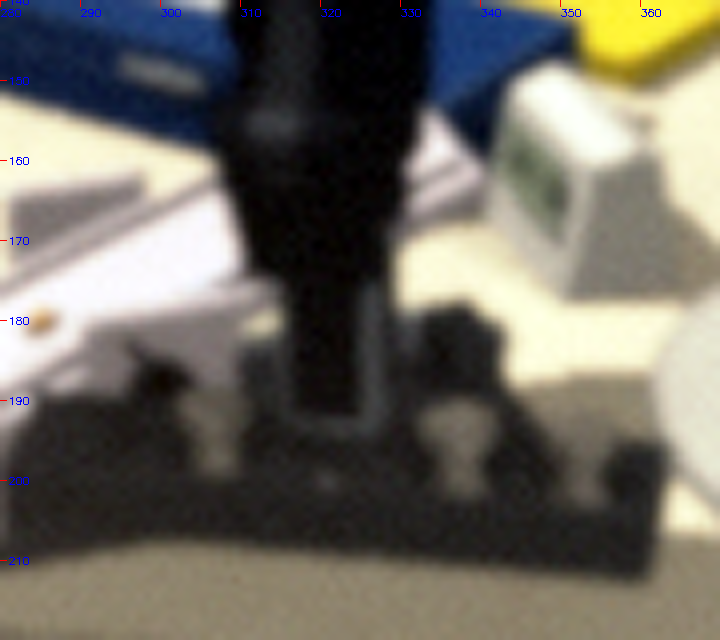

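Call:
{"method": "step_arm", "body": {
  "targets": [
    [[1.5,-0.65,0,-0.04],[4.0,-1.75,0,-0.1],[7.0,-3.06,0,-0.18],[10.2,-4.46,0,-0.27],[13.4,-5.86,0,-0.35],[16.4,-7.17,0,-0.43],[18.6,-8.14,0,-0.48],[20.0,-8.75,0,-0.507],[20.6,-9.0,0,-0.507],[20.76,-9.08,0,-0.507]]
  ]
}}

```text
time_s: 13.95
tool_pos: [526.0, 96.8, 310.2]
orientation: [0.663, 0.749, -0.001, -0.001]
contact_force: [-0.3, 0.3, -2.3]
width: 9.2
```

Call:
{"method": "step_arm", "body": {
  "targets": [
    [[0,0,0,0],[0,0,0,0],[0,0,0,0]]
  ]
}}

```text
time_s: 14.2
tool_pos: [526.4, 94.8, 311.5]
orientation: [0.664, 0.748, -0.0, -0.0]
contact_force: [0.0, 1.3, -2.4]
width: 9.7
```

```bash
python3 - <<'E'
from h import *
s,p=pose(); print(p,s["width"],s["contact_force"],s["wrist_torque"])
f=grab("side","16");g=grab("top","16")
cv2.imwrite("pics/h16.png",enh(f,250,110,100,95,8)); cv2.imwrite("pics/h16t.png",enh(g,180,160,100,130,4))
print(mv(p,(526.4,95.8,290,96.87)))
E
```

```text
[526.42141602  94.84259813 311.45446134  96.78466122] 9.732401357476482 [ 0.04896789  1.28533322 -2.35182821] [-0.01512567  0.0366602  -0.01212591]
[ 9.500e-02  9.000e-03  2.145e+00 -1.000e-03]
```

View pics/h16.png

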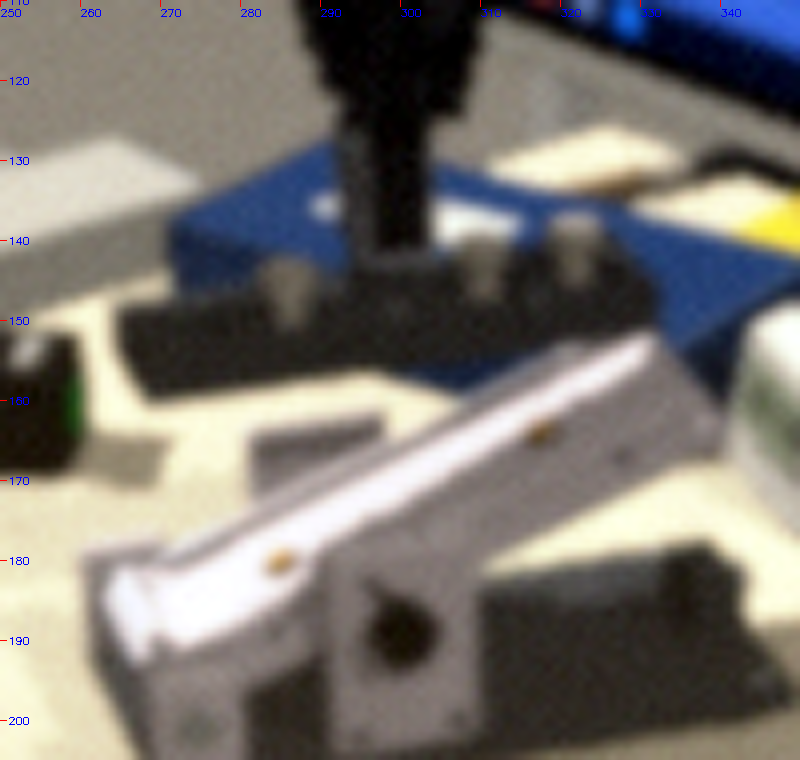

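View pics/h16t.png

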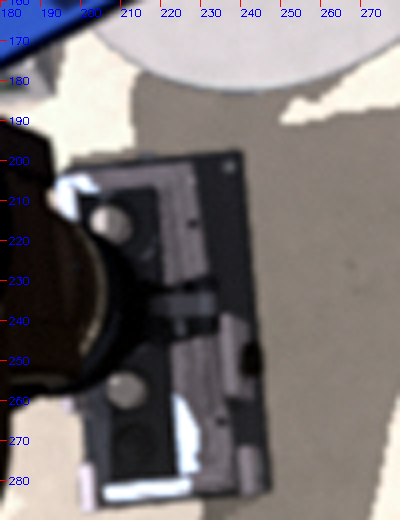

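```bash
python3 - <<'E'
from h import *
g=load("top16");s=load("side16")
p=(526.4,94.8,311.5,96.78)
u=np.array([np.sin(np.radians(96.78)),-np.cos(np.radians(96.78)),0]) 
o=np.array([526.4,94.8,111.8])
for n,x in(("+54",54),("-27",-27)): 
    P=o+u*x+[0,0,25]; print(n,P.round(1),proj(g,P).round(1),proj(s,P).round(1))
m=[onz(g,q,136.8) for q in [(206.5,215.0),(210.7,257.0)]]
print([q.round(1) for q in m],np.linalg.norm(m[0]-m[1]))
E
```

```text
+54 [580.  101.2 136.8] [[207.1 214.3]] [[321.3 138.5]]
-27 [499.6  91.6 136.8] [[210.2 256.6]] [[284.7 143.6]]
[array([578.7, 102.2, 136.8]), array([498.8,  90.7, 136.8])] 80.65032302846978
```

Call:
{"method": "step_arm", "body": {
  "targets": [
    [[0.05,0,0.8,0],[0.1,0,1.6,0],[0.1,0,2.0,0],[0.1,0,2.1,0],[0.1,0,2.1,0]]
  ]
}}

```text
time_s: 14.72
tool_pos: [526.0, 96.8, 289.9]
orientation: [0.663, 0.748, -0.001, -0.0]
contact_force: [0.8, 1.0, -1.5]
width: 9.1
```

```bash
python3 - <<'E'
from h import *
s,p=pose(); print(p,s["width"],s["contact_force"],s["wrist_torque"])
f=grab("side","17")
cv2.imwrite("pics/h17.png",enh(f,250,110,100,95,8))
E
```

```text
[526.01054689  96.7634135  289.89352527  96.88582931] 9.149925818286318 [ 0.76055315  0.99541277 -1.54721312] [0.01050081 0.08436275 0.01252861]
```

View pics/h17.png

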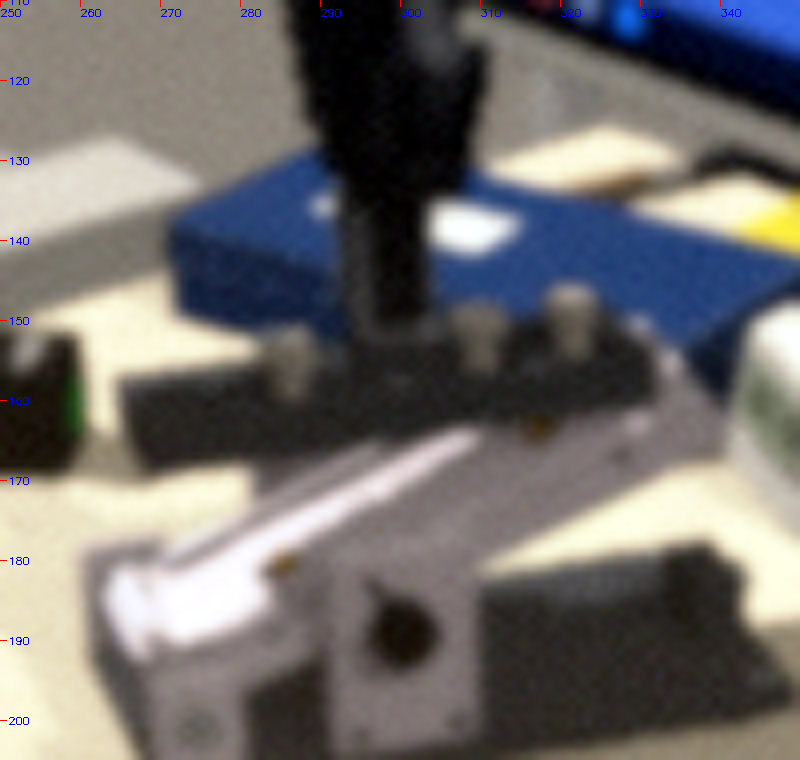

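Call:
{"method": "step_arm", "body": {
  "targets": [
    [[0,0,0.2,0],[0,0,0.4,0],[0,0,0.5,0],[0,0,0.5,0]]
  ],
  "grip_force": 20
}}

```text
time_s: 15.1
tool_pos: [526.2, 96.9, 286.4]
orientation: [0.663, 0.748, 0.0, 0.0]
contact_force: [-3.3, 0.2, 2.8]
width: 9.3
```

```bash
python3 - <<'E'
from h import *
s,p=pose(); print(p,s["width"],s["contact_force"],s["wrist_torque"])
E
```

```text
[526.20662722  96.89788737 286.37459935  96.89465377] 9.295479165273928 [-3.28055015  0.19467191  2.82670901] [-0.01636797  0.29740873 -0.04208903]
```

Call:
{"method": "step_arm", "body": {
  "targets": [
    [[0,-0.1,0.25,0],[-0.05,-0.2,0.5,0],[-0.1,-0.3,0.75,0],[-0.1,-0.36,0.9,0],[-0.1,-0.36,0.9,0]]
  ]
}}

```text
time_s: 15.52
tool_pos: [522.3, 95.7, 277.1]
orientation: [0.663, 0.749, 0.0, -0.001]
contact_force: [-5.1, 2.2, 4.3]
width: 9.5
```

```bash
python3 - <<'E'
from h import *
s,p=pose(); print(p,s["width"],s["contact_force"],s["wrist_torque"])
f=grab("side","18")
cv2.imwrite("pics/h18.png",enh(f,250,110,100,95,8))
E
```

```text
[522.25880979  95.74379773 277.05981278  96.92967436] 9.455913748570493 [-5.08915805  2.15976953  4.27853609] [0.43836396 0.65616687 0.17067404]
```

View pics/h18.png

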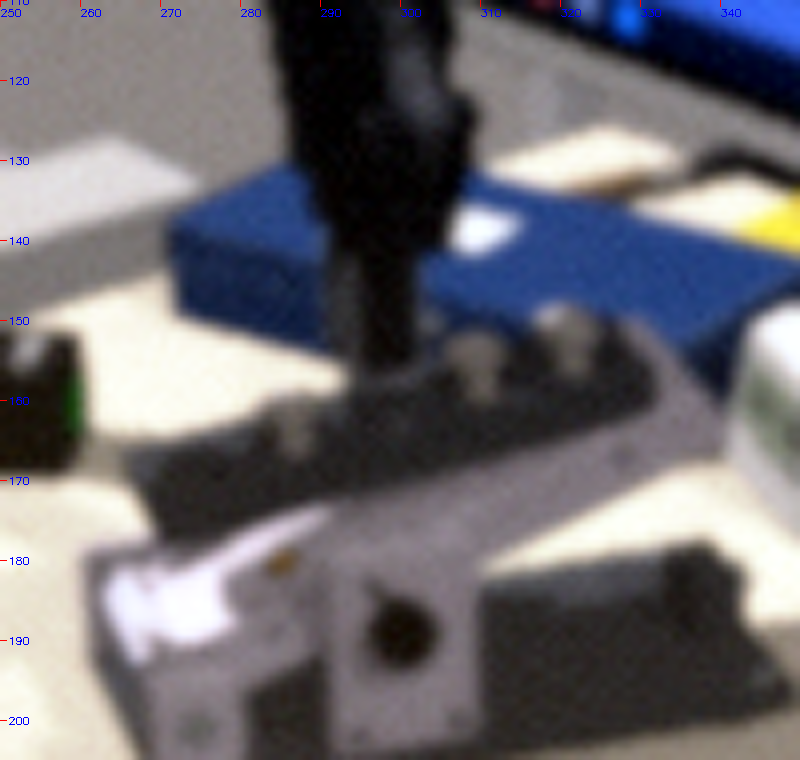

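Call:
{"method": "step_arm", "body": {
  "targets": [
    [[0.03,-0.1,0.25,0],[0.05,-0.2,0.5,0],[0.05,-0.3,0.75,0],[0.05,-0.36,0.9,0],[0.05,-0.36,0.9,0]]
  ]
}}

```text
time_s: 15.98
tool_pos: [519.0, 95.6, 267.7]
orientation: [0.663, 0.748, 0.0, -0.0]
contact_force: [-3.3, 2.2, 5.1]
width: 9.3
```

```bash
python3 - <<'E'
from h import *
s,p=pose(); print(p,s["width"],s["contact_force"],s["wrist_torque"])
f=grab("side","19");g=grab("top","19")
cv2.imwrite("pics/h19.png",enh(f,250,110,100,95,8)); cv2.imwrite("pics/h19t.png",enh(g,180,180,80,110,5))
E
```

```text
[519.00369431  95.62774937 267.71825778  96.90527566] 9.315588701467744 [-3.27073613  2.17583184  5.09868005] [0.38806644 0.45852393 0.1884439 ]
```

View pics/h19.png

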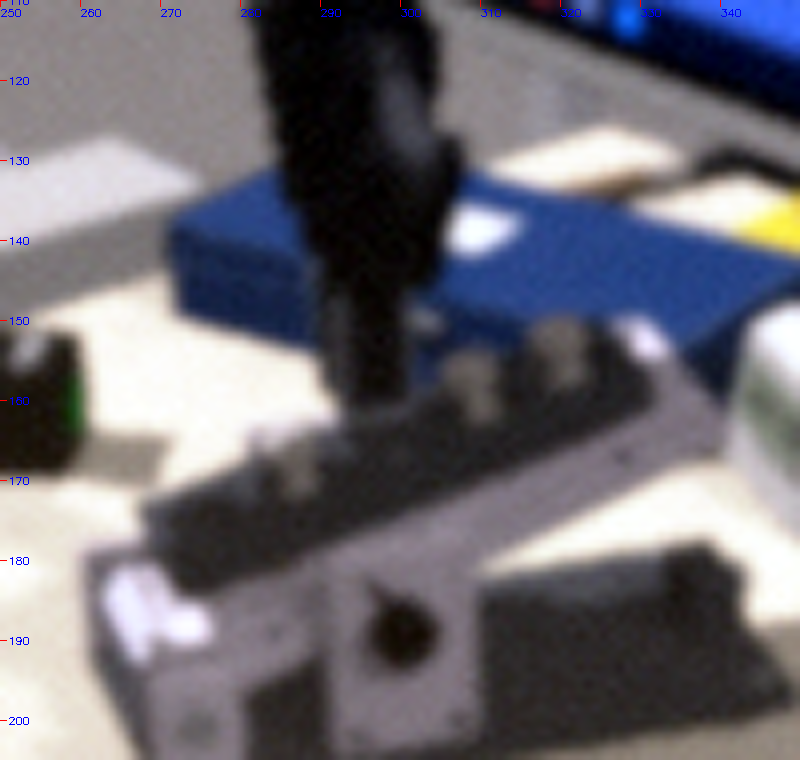

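View pics/h19t.png

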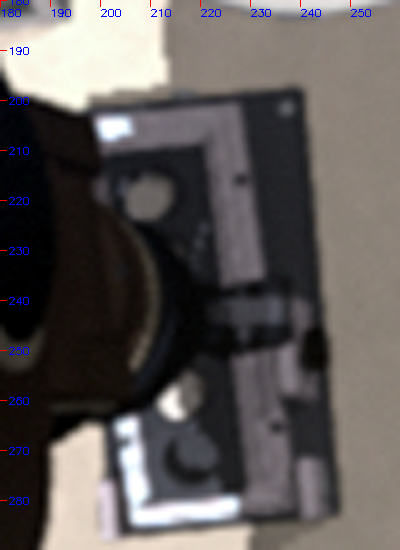

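Call:
{"method": "step_arm", "body": {
  "targets": [
    [[0,-0.1,0.2,0],[0,-0.2,0.4,0],[0,-0.26,0.6,0],[0,-0.3,0.7,0],[0,-0.3,0.7,0]]
  ]
}}

```text
time_s: 16.5
tool_pos: [516.8, 95.3, 261.2]
orientation: [0.663, 0.748, 0.001, 0.001]
contact_force: [-0.6, 2.0, 5.3]
width: 9.3
```

```bash
python3 - <<'E'
from h import *
s,p=pose(); print(p,s["width"],s["contact_force"],s["wrist_torque"])
f=grab("side","20");g=grab("top","20")
cv2.imwrite("pics/h20.png",enh(f,250,110,100,95,8)); cv2.imwrite("pics/h20t.png",enh(g,180,180,80,110,5))
E
```

```text
[516.84494291  95.2664553  261.19197586  96.88927121] 9.309417372918626 [-0.57898309  1.96831828  5.32590181] [ 0.57979009 -0.16909071  0.17556023]
```

View pics/h20.png

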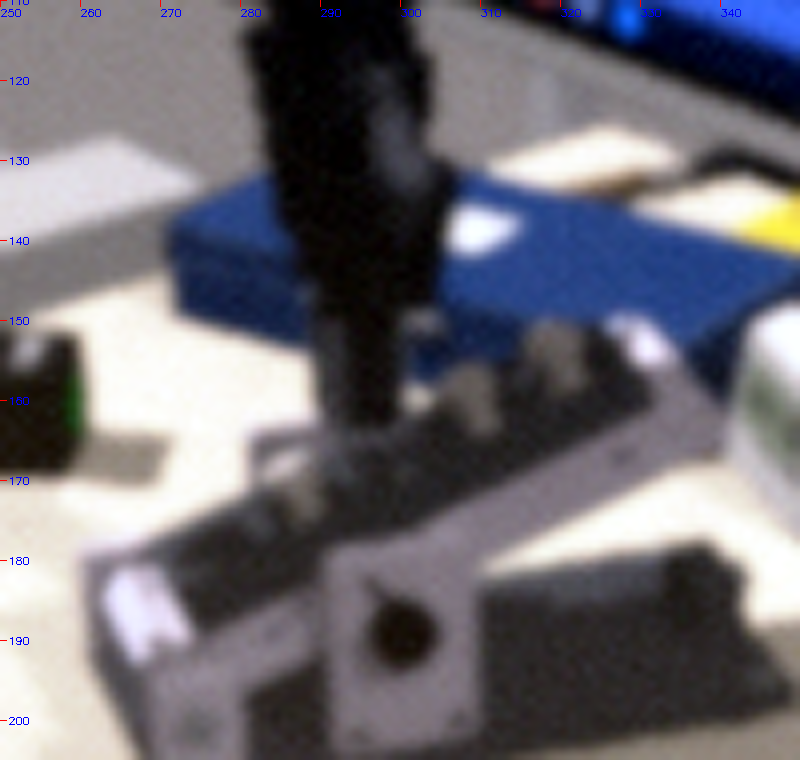

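View pics/h20t.png

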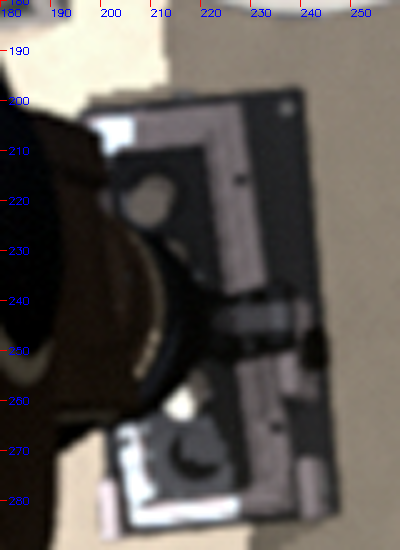

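```bash
cat > ov.py <<'E'
from h import *
import sys
tag=sys.argv[1]
th,ps=np.radians(20.84),np.radians(6.87); F=np.array([531.3,96.4,61.4])
ex=np.array([np.cos(th)*np.cos(ps),np.cos(th)*np.sin(ps),np.sin(th)]);ey=np.array([-np.sin(ps),np.cos(ps),0]);n=np.cross(ex,ey)
W=lambda x,y,z:F+ex*x+ey*y+n*z
for nm,x0,y0,w,h,sc,b in [("side",256,140,90,60,8,(1,-.9)),("top",194,196,50,94,6,(0,0))]:
    f=load(nm+tag); im=enh(f,x0,y0,w,h,sc,(1,97))
    def pt(P): q=proj(f,P)[0]+b; return tuple(int(round(v)) for v in ((q-[x0,y0])+.5)*sc)
    def ln(A,c):
        A=[pt(W(*a)) for a in A]
        for a,d in zip(A,A[1:]): cv2.line(im,a,d,c,1)
    ln([(-77,-24,5),(-77,24,5)],(0,0,255)); ln([(-77,-24,5),(86,-24,5)],(0,0,255)); ln([(-77,24,5),(86,24,5)],(0,0,255))
    ln([(-71,-19,14),(71,-19,14),(71,19,14),(-71,19,14),(-71,-19,14)],(0,255,0)); ln([(-71,19,0),(-71,-19,0),(71,-19,0)],(0,255,255))
    for x in (54,27,-27): cv2.circle(im,pt(W(x,0,25)),3,(255,255,0),1)
    cv2.imwrite(f"pics/ov_{nm}{tag}.png",im)
E
python3 ov.py 20
```

```text
(no output)
```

View pics/ov_side20.png

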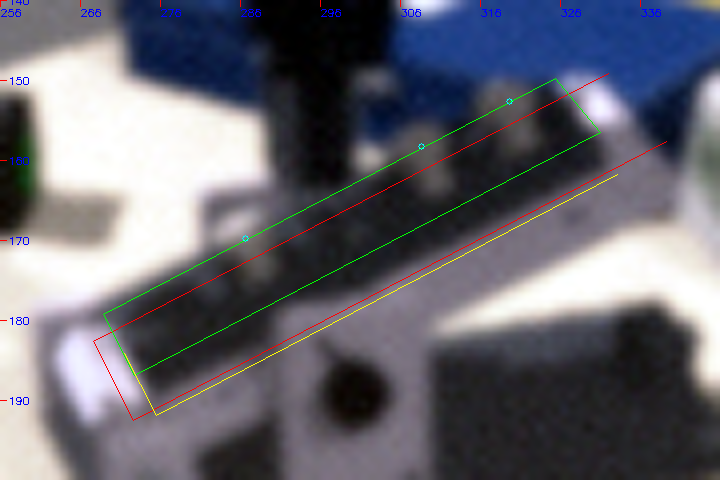

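View pics/ov_top20.png

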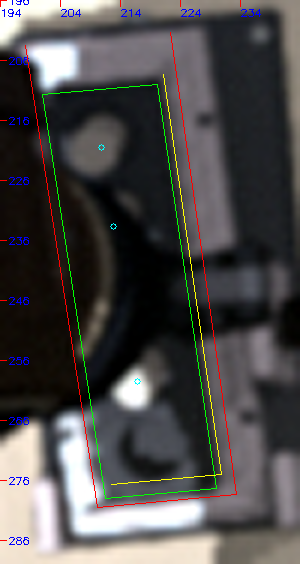

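Call:
{"method": "step_arm", "body": {
  "targets": [
    [[0,0.03,0.1,0],[0,0.06,0.2,0],[0,0.06,0.2,0],[0,0.06,0.2,0]]
  ]
}}

```text
time_s: 16.93
tool_pos: [516.8, 95.3, 259.8]
orientation: [0.663, 0.748, 0.001, 0.0]
contact_force: [-4.2, 1.9, 11.0]
width: 9.5
```

```bash
cat > st.py <<'E'
from h import *
s,p=pose(); print(p.round(2),round(s["width"],2),s["contact_force"].round(2),s["wrist_torque"].round(3))
th,ps=np.radians(20.84),np.radians(6.87); F=np.array([531.3,96.4,61.4])
ex=np.array([np.cos(th)*np.cos(ps),np.cos(th)*np.sin(ps),np.sin(th)]);ey=np.array([-np.sin(ps),np.cos(ps),0]);n=np.cross(ex,ey)
P=p[:3]-[0,0,155]-F; print("P face coords",(P@ex).round(2),(P@ey).round(2),(P@n).round(2)); f=s["contact_force"]+[0,0,2.15]
print("force face", (f@ex).round(2),(f@ey).round(2),(f@n).round(2))
E
python3 st.py
```

```text
[516.81  95.31 259.76  96.89] 9.46 [-4.19  1.92 11.03] [0.47  0.739 0.149]
P face coords 1.86 0.65 45.69
force face 1.01 2.41 13.71
```

Call:
{"method": "step_arm", "body": {
  "targets": [
    [[0.04,0,0,0],[0.08,0,0,0],[0.08,0,0,0],[0.08,0,0,0]]
  ]
}}

```text
time_s: 17.27
tool_pos: [516.8, 95.6, 259.8]
orientation: [0.663, 0.748, 0.0, 0.001]
contact_force: [-6.1, -0.8, 11.5]
width: 9.3
```

```bash
python3 st.py; python3 - <<'E'
from h import *
f=grab("side","21");g=grab("top","21")
E
python3 ov.py 21
```

```text
[516.76  95.63 259.79  96.87] 9.34 [-6.14 -0.77 11.45] [-0.067  0.648  0.164]
P face coords 1.86 0.98 45.72
force face -0.94 -0.03 14.91
```

View pics/ov_side21.png

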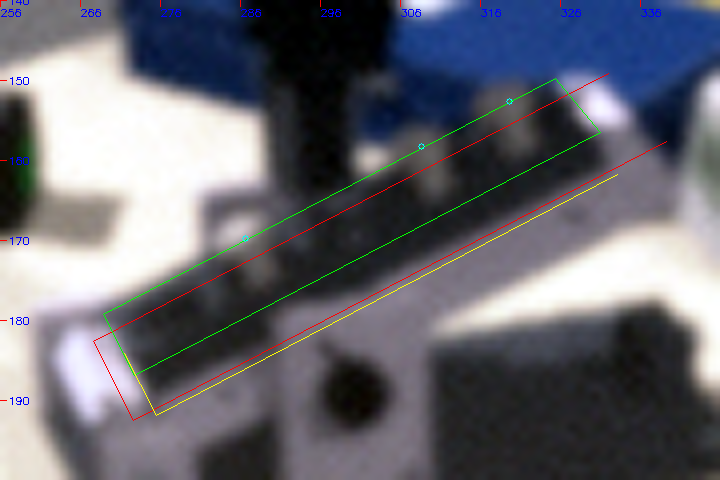

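View pics/ov_top21.png

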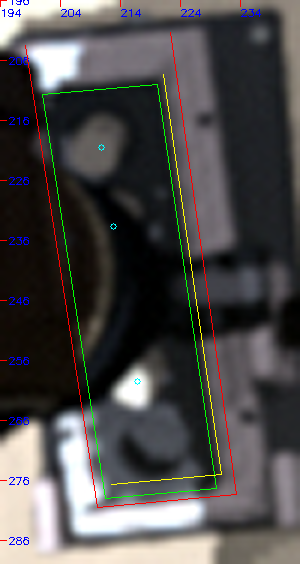

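Call:
{"method": "step_arm", "body": {
  "targets": [
    [[0,0,0,0],[0,0,0,0]]
  ]
}}

```text
time_s: 17.53
tool_pos: [516.8, 95.6, 259.8]
orientation: [0.663, 0.748, 0.0, 0.001]
contact_force: [-5.4, 0.0, 11.7]
width: 9.3
```

```bash
python3 st.py; python3 - <<'E'
from h import *
fs=[grab("side","22") for _ in range(4)]
f=dict(fs[0]); f["frame"]=np.mean([x["frame"] for x in fs],0); pickle.dump(f,open("side22.pkl","wb"))
im=enh(f,258,146,88,50,9,(0,35)); cv2.imwrite("pics/d22.png",im)
E
python3 st.py
```

```text
[516.75  95.61 259.77  96.87] 9.31 [-5.38  0.03 11.74] [-0.036  0.665  0.139]
P face coords 1.84 0.95 45.7
force face -0.05 0.67 14.88
[516.77  95.62 259.78  96.86] 9.55 [-5.78 -1.11 12.09] [-0.066  0.706  0.129]
P face coords 1.86 0.96 45.71
force face -0.42 -0.41 15.4
```

View pics/d22.png

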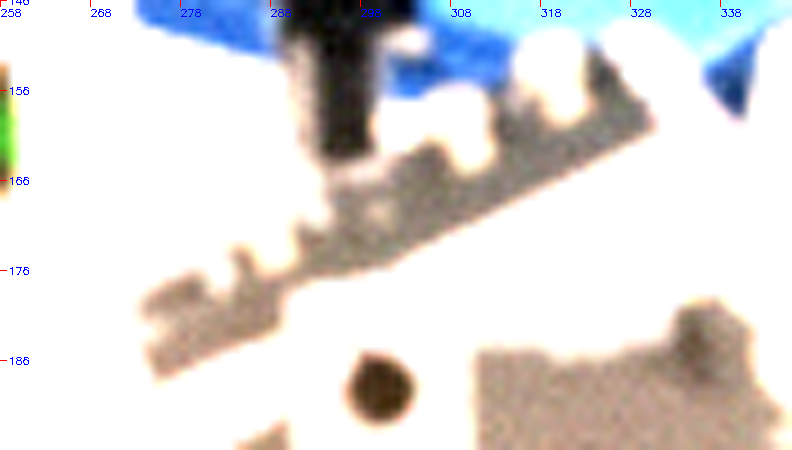

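Call:
{"method": "step_arm", "body": {
  "targets": [
    [[0,-0.03,0.05,0],[0,-0.06,0.1,0],[0,-0.06,0.1,0],[0,-0.06,0.1,0]]
  ]
}}

```text
time_s: 18.07
tool_pos: [516.5, 95.6, 259.7]
orientation: [0.664, 0.748, 0.001, 0.001]
contact_force: [-6.0, -1.3, 17.3]
width: 9.2
```

```bash
python3 st.py; python3 - <<'E'
from h import *
fs=[grab("side","23") for _ in range(4)]
f=dict(fs[0]); f["frame"]=np.mean([x["frame"] for x in fs],0); pickle.dump(f,open("side23.pkl","wb"))
g=load("side22"); a0=load("side20")
def gr(x): return np.asarray(x["frame"],np.float32).mean(2)
for nm,(x0,y0,w,h) in {"low":(266,172,24,20),"high":(312,148,24,20),"stage":(300,178,30,25)}.items():
    for lab,o in (("20->22",(a0,g)),("22->23",(g,f))):
        A=gr(o[0])[y0:y0+h,x0:x0+w].copy();B=gr(o[1])[y0:y0+h,x0:x0+w].copy()
        print(nm,lab,np.round(cv2.phaseCorrelate(A,B,cv2.createHanningWindow((w,h),cv2.CV_32F)),2))
im=enh(f,258,146,88,50,9,(0,35)); cv2.imwrite("pics/d23.png",im)
E
python3 st.py
```

```text
[516.48  95.56 259.74  96.86] 9.22 [-5.98 -1.27 17.31] [-0.159  0.843  0.156]
P face coords 1.57 0.94 45.78
force face 1.23 -0.55 20.36
[516.47  95.57 259.74  96.86] 9.35 [-4.65 -1.14 17.5 ] [-0.127  0.783  0.147]
P face coords 1.57 0.95 45.77
force face 2.55 -0.58 20.06Traceback (most recent call last):
  File "<stdin>", line 9, in <module>
    return _wrapfunc(a, 'round', decimals=decimals, out=out)
    return _wrapit(obj, method, *args, **kwds)
    conv = _array_converter(obj)
ValueError: setting an array element with a sequence. The requested array has an inhomogeneous shape after 1 dimensions. The detected shape was (2,) + inhomogeneous part.
```

Call:
{"method": "step_arm", "body": {
  "targets": [
    [[0,-0.01,-0.04,0],[0,-0.01,-0.04,0],[0,-0.01,-0.04,0]]
  ]
}}

```text
time_s: 18.52
tool_pos: [516.5, 95.6, 259.7]
orientation: [0.663, 0.748, 0.001, 0.001]
contact_force: [-4.9, -0.4, 13.7]
width: 9.6
```

```bash
python3 st.py; python3 - <<'E'
from h import *
f=load("side23"); fs=[grab("side","24") for _ in range(2)]
e=dict(fs[0]); e["frame"]=np.mean([x["frame"] for x in fs],0); pickle.dump(e,open("side24.pkl","wb")); grab("top","24")
g=load("side22"); a0=load("side20")
def gr(x): return np.asarray(x["frame"],np.float32).mean(2)
for nm,(x0,y0,w,h) in {"low":(266,172,24,20),"high":(312,148,24,20),"stage":(300,178,30,25)}.items():
    for lab,o in (("20->22",(a0,g)),("22->23",(g,f)),("23->24",(f,e))):
        A=gr(o[0])[y0:y0+h,x0:x0+w].copy();B=gr(o[1])[y0:y0+h,x0:x0+w].copy()
        r=cv2.phaseCorrelate(A,B,cv2.createHanningWindow((w,h),cv2.CV_32F)); print(nm,lab,np.round(r[0],2),round(r[1],2))
im=enh(e,258,146,88,50,9,(0,35)); cv2.imwrite("pics/d24.png",im)
E
python3 st.py; python3 ov.py 24
```

```text
[516.48  95.6  259.74  96.87] 9.62 [-4.91 -0.42 13.72] [-0.075  0.557  0.183]
P face coords 1.58 0.97 45.77
force face 1.04 0.17 16.58
low 20->22 [0.15 0.3 ] 0.92
low 22->23 [-0.01  0.01] 0.95
low 23->24 [ 0.14 -0.24] 0.9
high 20->22 [-0.39 -0.01] 1.01
high 22->23 [ 0.01 -0.15] 0.88
high 23->24 [ 0.17 -0.09] 0.87
stage 20->22 [-0.    0.54] 1.07
stage 22->23 [0.15 0.48] 1.06
stage 23->24 [0.03 0.54] 0.9
[516.49  95.57 259.76  96.86] 9.39 [-3.32 -0.83 14.54] [-0.066  0.524  0.124]
P face coords 1.59 0.95 45.79
force face 2.77 -0.43 16.81
```

View pics/ov_side24.png

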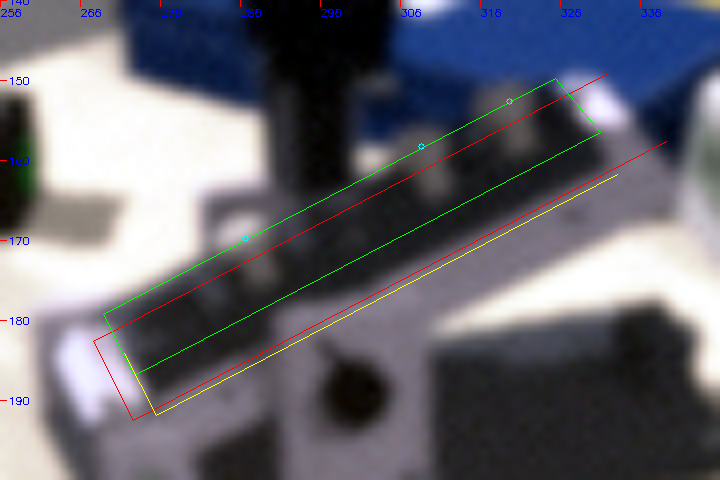

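View pics/ov_top24.png

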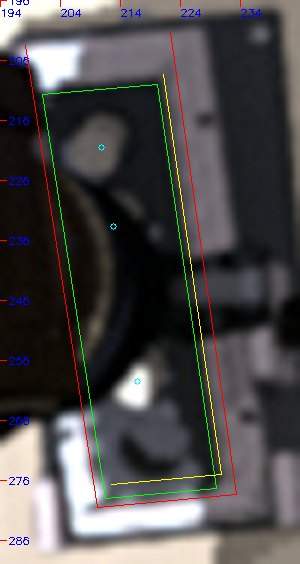

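```bash
sed 's/ln(\[(-71,-19,14).*$//; s/for x in (54,27,-27).*$//' ov.py > ov0.py; python3 ov0.py 0
```

```text
(no output)
```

View pics/ov_side0.png

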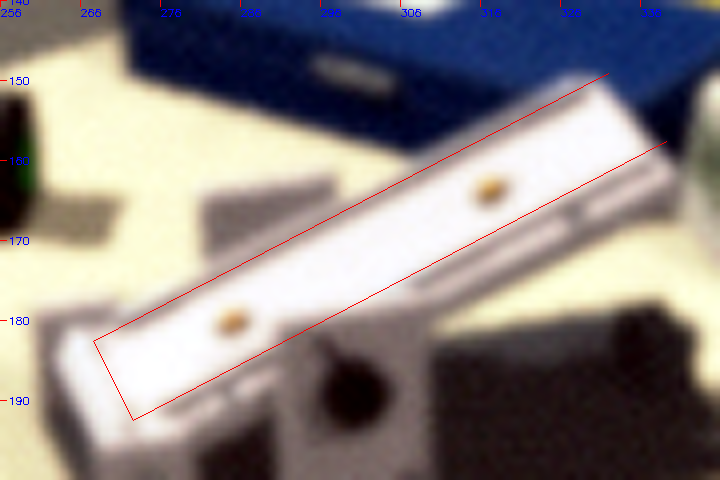

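View pics/ov_top0.png

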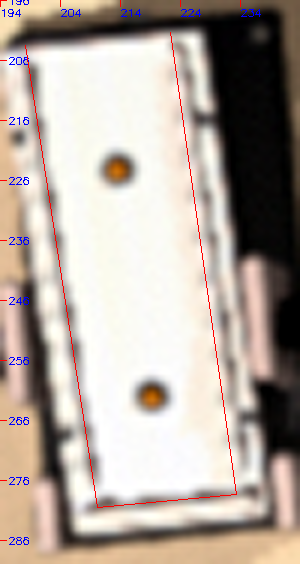

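```bash
python3 - <<'E'
from h import *
th,ps=np.radians(20.84),np.radians(6.87); F=np.array([531.3,96.4,61.4])
ex=np.array([np.cos(th)*np.cos(ps),np.cos(th)*np.sin(ps),np.sin(th)]);ey=np.array([-np.sin(ps),np.cos(ps),0]);n=np.cross(ex,ey)
W=lambda x,y,z:F+ex*x+ey*y+n*z
for tag in("18","19","20","22","24"):
    f=load("side"+tag); g=np.asarray(f["frame"],float).mean(2)
    out=[]
    for x in (-62,-55,-48,-42,0,10,20,30,40,50,60):
        q=proj(f,W(x,-24,5))[0]+[1,-.9]; q2=proj(f,W(x,-24,15))[0]+[1,-.9]
        d=(q2-q)/np.linalg.norm(q2-q); t=np.arange(-4,9,.1)
        v=cv2.remap(g.astype(np.float32),(q[0]+d[0]*t).astype(np.float32)[None],(q[1]+d[1]*t).astype(np.float32)[None],cv2.INTER_LINEAR)[0]
        i=np.argmin(np.gradient(v)); dk=v[i:i+30].min(); br=v[max(0,i-20):i+1].max(); k=np.where(v[max(0,i-20):]<(dk+br)/2)[0][0]+max(0,i-20)
        out.append((x,round(t[k],2),int(br),int(dk)))
    print(tag,np.linalg.norm(q2-q).round(2),out)
E
```

```text
18 4.04 [(-62, np.float64(8.4), 226, 201), (-55, np.float64(6.7), 202, 190), (-48, np.float64(6.9), 205, 200), (-42, np.float64(6.9), 197, 189), (0, np.float64(6.0), 114, 63), (10, np.float64(4.9), 120, 63), (20, np.float64(3.9), 118, 61), (30, np.float64(3.4), 116, 63), (40, np.float64(2.1), 125, 61), (50, np.float64(1.5), 127, 61), (60, np.float64(0.8), 125, 61)]
19 4.04 [(-62, np.float64(5.4), 131, 66), (-55, np.float64(5.4), 117, 64), (-48, np.float64(4.7), 118, 66), (-42, np.float64(4.2), 108, 64), (0, np.float64(2.6), 129, 63), (10, np.float64(2.2), 130, 64), (20, np.float64(2.0), 125, 60), (30, np.float64(1.5), 125, 62), (40, np.float64(1.0), 126, 62), (50, np.float64(0.8), 124, 61), (60, np.float64(0.7), 123, 63)]
20 4.04 [(-62, np.float64(1.2), 128, 67), (-55, np.float64(1.1), 128, 68), (-48, np.float64(1.2), 121, 65), (-42, np.float64(1.1), 104, 64), (0, np.float64(1.1), 132, 63), (10, np.float64(1.1), 129, 60), (20, np.float64(0.9), 123, 61), (30, np.float64(0.7), 125, 63), (40, np.float64(0.7), 125, 63), (50, np.float64(0.6), 123, 62), (60, np.float64(0.7), 125, 60)]
22 4.04 [(-62, np.float64(1.1), 127, 67), (-55, np.float64(1.1), 126, 67), (-48, np.float64(1.1), 120, 65), (-42, np.float64(0.9), 105, 64), (0, np.float64(1.1), 129, 62), (10, np.float64(1.1), 128, 62), (20, np.float64(0.9), 125, 63), (30, np.float64(0.8), 123, 63), (40, np.float64(0.7), 124, 62), (50, np.float64(0.7), 123, 62), (60, np.float64(0.6), 123, 61)]
24 4.04 [(-62, np.float64(1.1), 128, 67), (-55, np.float64(1.1), 126, 68), (-48, np.float64(1.1), 120, 63), (-42, np.float64(0.9), 106, 63), (0, np.float64(1.0), 135, 63), (10, np.float64(1.1), 128, 62), (20, np.float64(0.9), 124, 63), (30, np.float64(0.8), 126, 61), (40, np.float64(0.7), 123, 62), (50, np.float64(0.8), 122, 61), (60, np.float64(0.7), 123, 62)]
```

Call:
{"method": "step_arm", "body": {
  "targets": [
    [[0,0,0,0],[0,0,0,0],[0,0,0,0],[0,0,0,0],[0,0,0,0],[0,0,0,0]]
  ]
}}

```text
time_s: 19.17
tool_pos: [516.5, 95.6, 259.7]
orientation: [0.664, 0.748, 0.001, 0.001]
contact_force: [-4.0, -1.5, 14.2]
width: 9.1
```

```bash
python3 st.py; python3 - <<'E'
from h import *
f=load("side24"); f["frame"]=np.asarray(f["frame"]).astype(np.uint8); crop(f,240,130,200,230,2.5,"fin.png")
E
```

```text
[516.49  95.58 259.73  96.86] 9.11 [-4.02 -1.5  14.25] [-0.056  0.526  0.174]
P face coords 1.58 0.96 45.76
force face 1.93 -1.01 16.81
```

View pics/fin.png

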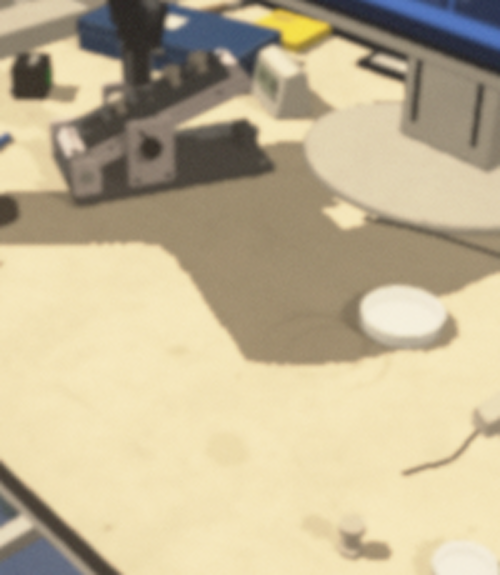

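The picture shows the carrier lying on the stage slope with its three stubs standing in it. The spare stub still stands on the desk, at about (380, 343) in the full frame. The press is steady, so I am handing in.

```bash
python3 -c "
from bench import *
print(sign_off())"
```

```text
the job is handed in; nothing more can be done
None
```

I finished the job and handed it in at about 19 s, with the tab still gripped and the carrier still being pressed. I could not see the pins under the carrier, so that they are home rests on forces, not on sight.

**What I did:** I put two desk stubs into the wells at +54 and +27 mm, with stub_0 staying at -27 mm, and left the third on the desk. I then lifted the carrier by its tab and set it on the stage with its +x end uphill. I let it pivot in a 20 N grip until it lay along the slope (measured at about 20.8°), then pressed it down.

**Last checks:**
- **Press:** it held steady at about 17 N normal to the face, centred within about 5 mm of the middle between the pins. That puts roughly 7–9 N over each pin, against the 3.2 N needed.
- **Flush:** raising the press to 20 N moved neither the grip point nor, in the side view, the carrier's low end, so it was against a solid stop.
- **Position:** by the arm's pose the carrier sat about 1.6 mm uphill and 1 mm left of centre, clear of the lip and both rails.
- **Stubs:** the pictures show three stubs standing in wells of their own, and the spare upright on the desk.

**What did not quite agree:**
- The grip point read about 1 mm higher above the face than the flush value I worked out, which is within my camera error.
- In the side view the near edge of the carrier sat 0.7–1.1 px off the predicted rail line, about 0.4 px more at the low end. The rail hides the last 1.5 mm or so there.
- The stub heads on the stage read up to 3 mm off their predicted places, close to the 2.5 mm play in the wells.

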